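# Load loaf tins into the spring-loaded tin dispenser

### The arm

A 6-joint arm with a two-finger parallel gripper is mounted at the origin on the work surface. World frame = base frame: x ahead of the robot, y to its left, z up, the work surface at z = 0. Lengths are in m, angles in rad, forces in N, time in s.
With the tool pointing down it reaches from about 0.35 to 0.85 m from the base axis. Payload 8.1 kg.
Tool frame: the origin (TCP) lies midway between the tips of the shut fingers; the grasp point (between the pads) lies 19 mm behind it (robot.tcp_to_grasp is the distance from the TCP to the grasp point, in m); z points along the fingers, y is the direction in which the jaws open and shut (so a half turn about z gives the same grasp; the last joint's range is limited). The gripper opens to 93 mm and grips with 3 to 60 N. Pads are 15 mm wide; open, the fingers measure 128 mm over their backs; the gripper's body (75 mm by 188 mm) begins 65 mm behind the grasp point.
Start: joints at [1.103, 0.13, 1.488, -0, 1.523, -0.085], TCP at [0.224, 0.557, 0.219] pointing down, gripper open.
Joint ranges: [-2.96, 2.96], [-0.89, 2.26], [0.02, 2.5], [-1.34, 4.48], [0, 2.73], [-2.66, 2.66]. Speed limits (rad/s): [2.39, 2.39, 2.79, 3.14, 3.14, 3.14].

### API

Orientations are given as a rotation vector (axis times angle).
In Python, from plant import robot gives the robot as it stands.
- The arm moves only by the tool send_rows, never from a script. Its argument "series" is a list of rows, each an object of numbers: "wx", "wy", "wz": the turn, a rotation vector about the world's x, y, z in rad; "dx", "dy", "dz": the shift along the world's x, y, z in cm; "fingers": the closure in counts, from 0 (fully open) to 255 (shut). In form: [{"wx": .., "wy": .., "wz": .., "dx": .., "dy": .., "dz": .., "fingers": ..}, ...]. A call has 1 to 20 rows; each row shifts and turns the pose as measured when the row begins; what a row does not reach is not made up. A row lasts 1/12 s, in which the tool goes at most 41.7 mm and 7.16 degrees, less where a joint would pass 70% of its speed; a pose out of reach is approached as far as the arm can. A call is refused whole if a number of a shift passes 4.17 or a number of a turn 0.125, either way. A call with a gripper value outside its range is refused whole. The fingers move at their own pace and stop on an object; "newtons" is the grip in N (left out, the last holds). Time passes only in rows, so rows that do not move let the fingers close. It gives the time, the measured TCP pose, the force and the opening at its end, in the units of the state.
- robot.read_state(): the state, without advancing time (a new reading comes with each control period).
- robot.read_camera(name): name is "scene" or "top" or "wrist"; returns the picture (420x560x3 uint8, red, green, blue); there is no depth.
- robot.camera_info(name): a dict with "intrinsics" (3x3 intrinsics, pixels), "extrinsics" (4x4, takes a point from world to camera coordinates); the wrist camera has in their place "tool_from_camera" (4x4, takes a point from camera to tool coordinates, whose origin is the TCP and whose axes are the flange's). Camera axes: x right, y up, looking along -z (the intrinsics and any distortion apply to the point x, -y, -z); pixel columns grow to the right and rows downward; lengths in m; the calibration is good to about 2 mm. A picture is of the moment at which its call begins: read the wrist's pose just before it. camera_info takes no time and is no camera call.
- robot.close_job(): hands the job in, once; it reports no verdict.
The state is a dict: "t": time; "q": joint angles; "dq": joint speeds; "joint_torque": joint torques, N m; "tool_pos": TCP position; "orientation": TCP orientation; "force": force on the tool from outside, world axes, zero at the start; "wrist_torque": the same for the moment, N m; "opening": finger opening in m.
Only numpy, scipy, OpenCV 4.12 (cv2) and the standard library are available. Lean on these libraries where they do the work, as an engineer would, in place of code of your own. Each camera call takes 0.05 s, during which the arm holds its last target.

### The job

Load the two matching long narrow loaf tins into the spring-loaded tin dispenser, base up as they lie. Lay each one flat in the well and press it straight down against the spring until the catches at both ends snap over it, so that the two tins finish as one pile held down under the catches. Leave the wide tin, the round mould and everything else on the bench where they are.

Things in the scene. Friction and masses are not known exactly. Their poses are not given: they have to be found in the camera images.
- dispenser: the tin dispenser, fixed to the bench: steel base plate 220 x 110 x 12 mm, four upright corner angles and a column at either end. Origin at the centre of its underside, x along the well's length, y across, z up. Well 152 mm long, 68 mm wide. The middle 100 mm of both long sides is open from the base up, so fingers holding a tin by its long sides pass freely; they may also follow it down
- well_mouth (a point): centre of the well's mouth, 150 mm above the bench, where the corner angles end; above it they flare outwards by 7 mm up to 167 mm. Axes as the dispenser's. A tin only laid in rests on the catches or on the pile, its underside 118 to 135 mm above the bench
- catches (a point): centre of the well at the height of the catch noses' undersides, 121 mm above the bench. At the middle of each end hangs a sprung flap, 20 mm wide, sloping in and down from a pivot at 151 mm to a nose that covers the last 10 mm of a tin. A tin going down pushes the flaps out; with its top below 121 mm (push to about 110 mm to be sure) they snap over it and it stays down when let go
- platform (a joint): how far the white sprung platform in the well has sunk, m: 0 is up (its top 118 mm above the bench, under the catch noses), 0.096 the bottom stop. The spring lifts with about 8 N at the top, 13.5 N at the bottom (platform weighs 2.5 N); pressing a tin home takes about 5 to 12 N. Reads about 0.037 with one tin caught, 0.077 with two
- tin_a: long narrow loaf tin of bare dark steel, lying base up (a closed flat-topped block to the gripper): 140 mm long (its x axis), 56 mm wide (y), 40 mm high; origin at the centre of its underside (the open rim), z up; weighs about 0.15 to 0.3 kg; its two ends are alike, either way round will do
- tin_b: long narrow loaf tin of bare dark steel, lying base up (a closed flat-topped block to the gripper): 140 mm long (its x axis), 56 mm wide (y), 40 mm high; origin at the centre of its underside (the open rim), z up; weighs about 0.15 to 0.3 kg; its two ends are alike, either way round will do (the other of the matching pair)
- wide_tin: bystander: a wider loaf tin, base up, 150 x 98 x 50 mm, too wide for the dispenser; origin at the centre of its underside, x along its length
- round_mould: bystander: a round tapered cake mould, base up, 112 mm across, 48 mm high; origin at the centre of its underside
- jar: bystander: a yellow jar with a purple lid, 84 mm across, 120 mm high; origin at the centre of its underside
- bowl: bystander: a steel mixing bowl, 200 mm across, 85 mm high; origin at the centre of its underside
- scraper: bystander: a dough scraper lying flat, 130 x 95 mm, 20 mm high at its wooden grip; origin near its middle on the bench
Things that resemble listed ones, but are neither listed nor needed, are in the scene too. Leave any green or turquoise look-alike of the tin_b alone. Leave any yellow look-alike of the tin_a alone.

How it is judged:
By the outcome, as a careful person would: the job done as asked, in the order asked, and still so for the second after the job is handed in, with the robot touching nothing.
It also fails if it takes over 72 s, if anything falls off the work surface, if the arm or the gripper's body presses on something with over 40 N, if the wrist force passes 120 N, or if a joint passes its speed limit or range.

## Working session

There is one attempt and no reset: what is moved stays moved. The work goes in short steps, Python scripts to look and compute and a tool call to move; the robot and the scene stay as the last step left them, time stands still between calls to the robot, and variables do not carry over. Pictures are saved under pics/ and viewed, and the job is handed in when it is done.

Besides the shell and the picture viewer there is one more tool, called as name(argument=value, ...) on one line, values as JSON. send_rows: Moves the arm, as the interface text tells. Its arguments: {"type":"object","properties":{"series":{"type":"array","items":{"type":"object","properties":{"wx":{"type":"number"},"wy":{"type":"number"},"wz":{"type":"number"},"dx":{"type":"number"},"dy":{"type":"number"},"dz":{"type":"number"},"fingers":{"type":"number"}}}},"newtons":{"type":"number"}},"required":["series"]}

```bash
ls; mkdir -p pics
python3 - <<'E'
from plant import robot
import cv2,numpy as np
print(robot.read_state())
print(robot.tcp_to_grasp)
for n in ["scene","top","wrist"]:
    im=robot.read_camera(n); cv2.imwrite(f"pics/{n}0.png",im[:,:,::-1])
    print(n,robot.camera_info(n))
E
```

```text
pics
{'t': 0.0, 'q': array([ 1.10260109e+00,  1.31108202e-01,  1.48924206e+00, -2.06441264e-05,
        1.52299562e+00, -8.53938636e-02]), 'dq': array([ 9.13686663e-05, -1.26082503e-03,  5.92271609e-04,  1.09771347e-03,
        1.29647794e-03, -3.58783077e-05]), 'joint_torque': array([-1.25553174e-04, -5.59840786e+01, -4.91766536e+01,  7.67193083e-02,
        3.50327126e-02, -1.79225744e-04]), 'tool_pos': array([0.22384679, 0.55608825, 0.21763952]), 'orientation': array([-5.97549205e-01, -3.08377152e+00,  2.65760404e-03]), 'force': array([ 0.22160874, -0.19056956,  0.53184044]), 'wrist_torque': array([-0.00207037, -0.01132332, -0.04370264]), 'opening': 0.09295419084290432}
0.0188
scene {'intrinsics': array([[384.98443338,   0.        , 286.77394511],
       [  0.        , 384.98443338, 205.87399212],
       [  0.        ,   0.        ,   1.        ]]), 'extrinsics': array([[ 0.63673226,  0.77099611, -0.01170618, -0.28912276],
       [-0.53371099,  0.45162436,  0.71497414,  0.21703591],
       [ 0.55652907, -0.44899938,  0.69905289, -1.50137816],
       [ 0.        ,  0.        ,  0. 
[... 296 characters left out ...]
0.01596148,  0.08382457, -0.51847021],
       [-0.08389422, -0.00374409,  0.99646763, -1.32571104],
       [ 0.        ,  0.        ,  0.        ,  1.        ]])}
wrist {'intrinsics': array([[302.2873917 ,   0.        , 283.51238562],
       [  0.        , 302.2873917 , 205.92999471],
       [  0.        ,   0.        ,   1.        ]]), 'tool_from_camera': array([[ 5.67724753e-04,  9.66571166e-01,  2.56397851e-01,
         7.17776550e-02],
       [ 9.99999710e-01, -4.18765738e-04, -6.35565780e-04,
        -4.97099944e-04],
       [-5.06948922e-04,  2.56398138e-01, -9.66571124e-01,
        -1.66756142e-01],
       [ 0.00000000e+00,  0.00000000e+00,  0.00000000e+00,
         1.00000000e+00]])}
```

View pics/scene0.png

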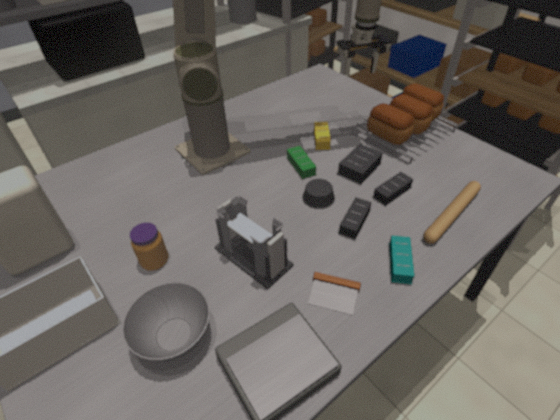

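View pics/top0.png

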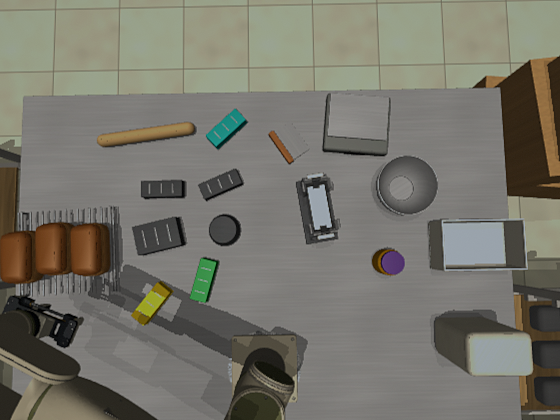

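View pics/wrist0.png

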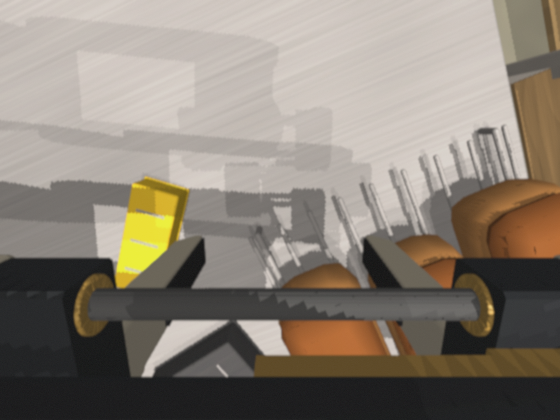

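The top view shows two narrow dark tins at about (162,189) and (221,184), the wide tin at (159,236), the mould at (224,230) and the dispenser at (318,208). The gripper starts over the bread rack. Next I'll measure the tins and the dispenser.

```bash
cat > h.py <<'E'
import numpy as np,cv2
from plant import robot
from scipy.spatial.transform import Rotation as R
def pose(name,st=None):
    i=robot.camera_info(name);K=i['intrinsics']
    if 'extrinsics' in i:
        T=np.linalg.inv(i['extrinsics'])
    else:
        st=st or robot.read_state()
        W=np.eye(4);W[:3,:3]=R.from_rotvec(st['orientation']).as_matrix();W[:3,3]=st['tool_pos']
        T=W@i['tool_from_camera']
    return K,T
def cast(name,uv,z,st=None):
    K,T=pose(name,st);uv=np.atleast_2d(uv).astype(float)
    d=np.c_[(uv[:,0]-K[0,2])/K[0,0],-(uv[:,1]-K[1,2])/K[1,1],-np.ones(len(uv))]@T[:3,:3].T
    o=T[:3,3];return o+d*((z-o[2])/d[:,2])[:,None]
def proj(name,P,st=None):
    K,T=pose(name,st);p=(np.atleast_2d(P)-T[:3,3])@T[:3,:3]
    return np.c_[K[0,2]-K[0,0]*p[:,0]/p[:,2],K[1,2]+K[1,1]*p[:,1]/p[:,2]]
E
python3 - <<'E'
from h import *
im=cv2.imread('pics/top0.png')
cv2.imwrite('pics/topz.png',cv2.resize(im[150:270,120:360],None,fx=3.3,fy=3.3,interpolation=cv2.INTER_CUBIC))
hsv=cv2.cvtColor(im,cv2.COLOR_BGR2HSV)
m=((hsv[...,2]<75)).astype(np.uint8)*255
cs,_=cv2.findContours(m,cv2.RETR_EXTERNAL,cv2.CHAIN_APPROX_NONE)
for c in cs:
    a=cv2.contourArea(c);x,y,w,h=cv2.boundingRect(c)
    if a<300 or x>400 or y>300:continue
    r=cv2.minAreaRect(c);b=cv2.boxPoints(r)
    P=cast('top',b,0.04)
    print(np.round(r[0]),a,P.mean(0).round(4),np.round(np.linalg.norm(np.diff(P,axis=0),axis=1),4),[round(float(np.degrees(np.arctan2(*(P[i+1]-P[i])[[1,0]]))),1) for i in (0,1)])
E
```

```text
[195. 319.] 1160.5 [0.1715 0.2223 0.04  ] [0.1488 0.3146 0.1475] [-21.3, -111.9]
[159. 236.] 1396.0 [0.4468 0.3445 0.04  ] [0.167  0.1014 0.166 ] [-76.8, -165.7]
[224. 230.] 755.5 [0.4637 0.1239 0.04  ] [0.1043 0.1039 0.1036] [-90.9, 179.6]
[163. 189.] 724.5 [0.6038 0.3315 0.04  ] [0.1507 0.0597 0.1501] [-89.0, -177.8]
[317. 209.] 1782.0 [ 0.5295 -0.1866  0.04  ] [0.1135 0.2208 0.1119] [-81.0, -171.7]
[221. 184.] 718.0 [0.6172 0.1364 0.04  ] [0.1438 0.0625 0.1433] [-67.0, -157.1]
[ 69. 295.] 9501.0 [0.2672 0.6425 0.04  ] [0.5013 0.8724 0.4742] [-84.8, -173.0]
[408. 184.] 2519.5 [ 0.6062 -0.4946  0.04  ] [0.1932 0.1942 0.1909] [-91.0, 177.2]
```

View pics/topz.png

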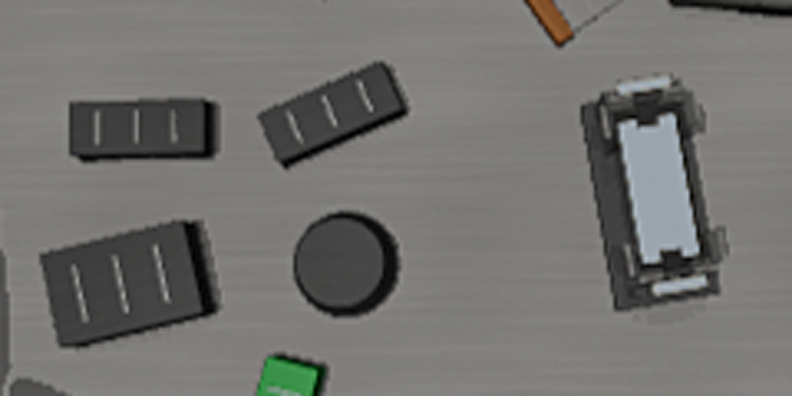

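send_rows(series=[{"dx": 3.1,"dy": -1.9,"wz": -0.098},{"dx": 3.1,"dy": -1.9,"wz": -0.098},{"dx": 3.1,"dy": -1.9,"wz": -0.098},{"dx": 3.1,"dy": -1.9,"wz": -0.098},{"dx": 3.1,"dy": -1.9,"wz": -0.098},{"dx": 3.1,"dy": -1.9,"wz": -0.098},{"dx": 3.1,"dy": -1.9,"wz": -0.098},{"dx": 3.1,"dy": -1.9,"wz": -0.098},{"dx": 3.1,"dy": -1.9,"wz": -0.098},{"dx": 3.1,"dy": -1.9,"wz": -0.098},{"dx": 3.1,"dy": -1.9,"wz": -0.098},{"dx": 3.1,"dy": -1.9,"wz": -0.098},{},{}], newtons=50)

```text
schema error: expected keys wx, wy, wz, dx, dy, dz, fingers
```

send_rows(series=[{"wx": 0,"wy": 0,"wz": -0.098,"dx": 3.1,"dy": -1.9,"dz": 0,"fingers": 0},{"wx": 0,"wy": 0,"wz": -0.098,"dx": 3.1,"dy": -1.9,"dz": 0,"fingers": 0},{"wx": 0,"wy": 0,"wz": -0.098,"dx": 3.1,"dy": -1.9,"dz": 0,"fingers": 0},{"wx": 0,"wy": 0,"wz": -0.098,"dx": 3.1,"dy": -1.9,"dz": 0,"fingers": 0},{"wx": 0,"wy": 0,"wz": -0.098,"dx": 3.1,"dy": -1.9,"dz": 0,"fingers": 0},{"wx": 0,"wy": 0,"wz": -0.098,"dx": 3.1,"dy": -1.9,"dz": 0,"fingers": 0},{"wx": 0,"wy": 0,"wz": -0.098,"dx": 3.1,"dy": -1.9,"dz": 0,"fingers": 0},{"wx": 0,"wy": 0,"wz": -0.098,"dx": 3.1,"dy": -1.9,"dz": 0,"fingers": 0},{"wx": 0,"wy": 0,"wz": -0.098,"dx": 3.1,"dy": -1.9,"dz": 0,"fingers": 0},{"wx": 0,"wy": 0,"wz": -0.098,"dx": 3.1,"dy": -1.9,"dz": 0,"fingers": 0},{"wx": 0,"wy": 0,"wz": -0.098,"dx": 3.1,"dy": -1.9,"dz": 0,"fingers": 0},{"wx": 0,"wy": 0,"wz": -0.098,"dx": 3.1,"dy": -1.9,"dz": 0,"fingers": 0}], newtons=50)

```text
t: 1.15
tool_pos: [0.6008, 0.3186, 0.2131]
orientation: [-2.246, -2.186, 0.006]
force: [-0.0, -0.5, 0.4]
opening: 0.0927
```

Run:
```python
from h import *
st=robot.read_state();im=robot.read_camera("wrist")[:,:,::-1];cv2.imwrite("pics/w1.png",im)
np.save('w1.npy',np.r_[st['tool_pos'],st['orientation']])
print(st['tool_pos'],st['orientation'],st['dq'].round(3))
```

```text
[0.60081187 0.31863245 0.2131114 ] [-2.24598672 -2.18592693  0.00637105] [-0.571  0.606 -0.733  0.009  0.126  0.661]
```

View pics/w1.png

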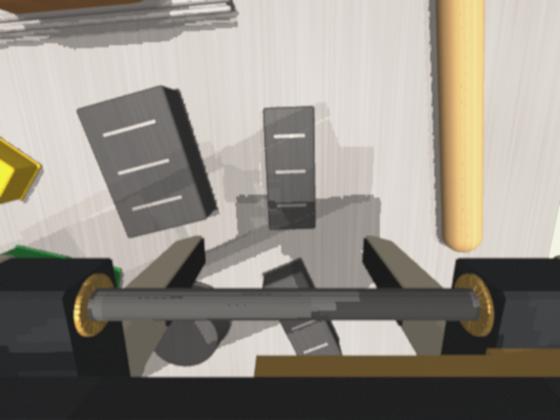

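The wrist view shows tin_a at columns 264–315 and rows 107–228, tin_b partly visible at (300,310) and the wide tin at left. The arm was still settling, so I'll take a fresh picture and measure from that.

```bash
cat >> h.py <<'E'
def dark(name,im,st,z,lo=300,thr=85,roi=None):
    g=im.max(2);m=(g<thr).astype(np.uint8)*255
    if roi: 
        k=np.zeros_like(m);x0,y0,x1,y1=roi;k[y0:y1,x0:x1]=m[y0:y1,x0:x1];m=k
    m=cv2.morphologyEx(m,cv2.MORPH_CLOSE,np.ones((5,5),np.uint8))
    out=[]
    for c in cv2.findContours(m,cv2.RETR_EXTERNAL,cv2.CHAIN_APPROX_NONE)[0]:
        if cv2.contourArea(c)<lo: continue
        P=cast(name,c[:,0],z,st)[:,:2]
        r=cv2.minAreaRect((P*1000).astype(np.float32));b=cv2.boxPoints(r)
        e=[b[1]-b[0],b[2]-b[1]];L=[np.linalg.norm(x) for x in e];k=int(np.argmax(L))
        a=np.degrees(np.arctan2(e[k][1],e[k][0]))%180
        out.append((np.array(r[0])/1000,sorted(L),a,cv2.minAreaRect(c)[0]))
        print(np.round(r[0],1),'LW',np.round(sorted(L),1),'ang',round(a,1),'px',np.round(out[-1][3]))
    return out
E
python3 - <<'E'
from h import *
st=robot.read_state();im=robot.read_camera("wrist")[:,:,::-1].copy();cv2.imwrite("pics/w2.png",im)
t=robot.read_camera("top")[:,:,::-1];cv2.imwrite("pics/t2.png",t)
print(st['tool_pos'],st['orientation'],st['dq'].round(3))
for thr in (90,110,125): 
  print(thr); dark('wrist',im,st,0.04,thr=thr,roi=(225,60,370,245))
y=R.from_rotvec(st['orientation']).as_matrix()[:,1];print('jaw ang',np.degrees(np.arctan2(y[1],y[0])))
print(im[150,255:325:1].max(1))
print(im[90:250:2,283].max(1))
E
```

```text
[0.60591064 0.31334177 0.21216224] [-2.26230406 -2.17389195  0.00696856] [ 0.044 -0.034  0.058 -0.005 -0.024 -0.115]
90
[606.8 302. ] LW [54.3 60.7] ang 91.2 px [287. 199.]
110
[605.7 337.9] LW [ 57.1 134.2] ang 91.4 px [285. 165.]
125
[591.2 338.7] LW [ 87.3 140.2] ang 91.9 px [272. 165.]
jaw ang -2.2835372178303177
[199 194 191 177 138 106 107 114 115 116 116 113 114 114 114 112 112 114
 116 115 114 113 115 116 116 116 115 115 114 114 113 113 115 114 113 112
 111 112 114 114 113 115 114 114 113 114 114 114 113 112 110 110 104  97
 134 188 210 212 212 211 210 207 202 202 207 211 211 207 204 203]
[224 223 223 223 223 188 122 131 132 132 132 131 127 117 116 116 116 116
 115 157 227 181 116 115 116 115 114 115 114 115 114 115 114 114 112 113
 113 136 211 167 106 104 104 104 104 103 105 105 104 102 103 103 103 101
 116 137  90  61  60  60  62  68  70  74  75  76  74  75 116 129 137 152
 153 153 153 153 154 153 154 153]
```

Run:
```python
from h import *
im=cv2.imread('pics/w2.png')
st=dict(tool_pos=np.array([0.60591064,0.31334177,0.21216224]),orientation=np.array([-2.26230406,-2.17389195,0.00696856]))
print(cast('wrist',[[283,100.7],[283,226],[259,150],[309.3,150],[259,120],[309,120]],.04,st).round(4))
for r in (120,180,210): print(r,im[r,250:325].max(1))
cv2.imwrite('pics/w2z.png',cv2.resize(im[80:260,180:400],None,fx=3,fy=3))
```

```text
[[0.6073 0.4099 0.04  ]
 [0.6017 0.2699 0.04  ]
 [0.5787 0.3594 0.04  ]
 [0.6342 0.3572 0.04  ]
 [0.5806 0.3912 0.04  ]
 [0.6345 0.3891 0.04  ]]
120 [220 221 221 220 218 216 197 148 116 123 129 132 132 134 132 132 132 130
 129 128 126 122 120 121 120 117 117 118 118 117 118 117 116 116 116 116
 117 117 116 115 114 115 116 116 117 118 118 115 116 116 118 119 118 117
 115 115 108 100 135 190 210 213 214 216 217 213 209 212 213 215 215 213
 207 204 205]
180 [186 184 185 183 183 185 187 191 201 203 182 137 101  97 101 103 103 102
 101 101 102 102 103 104 105 105 105 103 104 106 106 104 105 103 103 102
 101 101 101 103 102 101  99 101 101 101 102 101 101 100 100 101 101 101
 100  97  95  95  90  90 133 186 207 210 209 207 204 201 199 201 205 206
 203 202 201]
210 [139 140 141 138 137 136 138 138 139 138 140 139 128 103  80  78  83  85
  84  83  82  83  85  86  83  84  84  83  80  76  73  71  65  62  60  60
  60  59  60  59  60  60  59  60  60  59  60  60  59  58  61  59  60  60
  59  57  57  57  58  57  67  96 122 132 132 132 129 126 125 126 128 129
 129 128 129]
```

View pics/w2z.png

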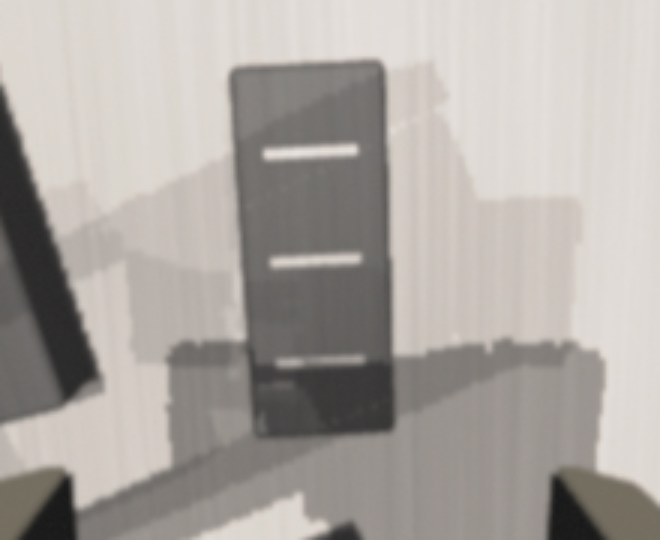

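View pics/t2.png

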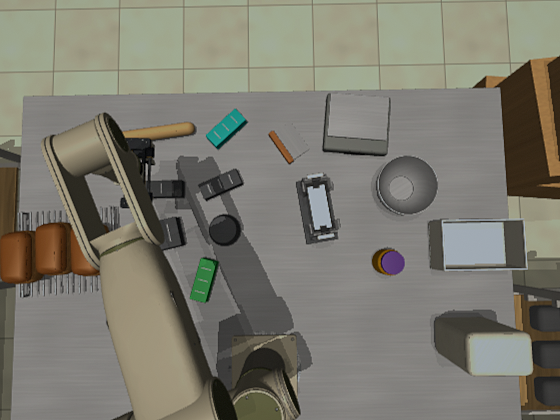

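tin_a measures 140 × 55.5 mm, centred at about (0.6055, 0.340) with its axis at 91.2°. I'll move over it and go down.

send_rows(series=[{"wx": 0,"wy": 0,"wz": 0.03,"dx": 0,"dy": 1.4,"dz": -3.5,"fingers": 0},{"wx": 0,"wy": 0,"wz": 0.03,"dx": 0,"dy": 1.3,"dz": -3.5,"fingers": 0},{"wx": 0,"wy": 0,"wz": 0,"dx": 0,"dy": 0,"dz": -3.5,"fingers": 0},{"wx": 0,"wy": 0,"wz": 0,"dx": 0,"dy": 0,"dz": -2,"fingers": 0},{"wx": 0,"wy": 0,"wz": 0,"dx": 0,"dy": 0,"dz": -1,"fingers": 0},{"wx": 0,"wy": 0,"wz": 0,"dx": 0,"dy": 0,"dz": 0,"fingers": 0},{"wx": 0,"wy": 0,"wz": 0,"dx": 0,"dy": 0,"dz": 0,"fingers": 0}])

```text
t: 1.88
tool_pos: [0.5974, 0.3491, 0.0745]
orientation: [-2.165, -2.264, 0.003]
force: [0.3, 0.2, -0.1]
opening: 0.0929
```

Run:
```python
from h import *
st=robot.read_state();im=robot.read_camera("wrist")[:,:,::-1].copy();cv2.imwrite("pics/w3.png",im)
y=R.from_rotvec(st['orientation']).as_matrix();print(st['tool_pos'],'jaw ang',np.degrees(np.arctan2(y[1,1],y[0,1])),y[:,2].round(4))
```

```text
[0.59743881 0.34911642 0.07453054] jaw ang 2.564889079029614 [-0.0075  0.0046 -1.    ]
```

View pics/w3.png

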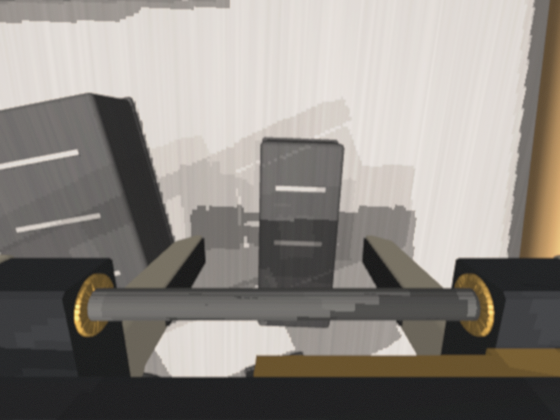

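Run:
```python
from h import *
st=robot.read_state()
print(st['tool_pos'],st['dq'].round(3))
im=cv2.imread('pics/w3.png')
print(cast('wrist',[[301,139.5],[296,325.5],[261.5,150],[343,150],[259.5,280],[333,280]],.04,st).round(4))
```

```text
[0.59753721 0.34915194 0.0748199 ] [-0.007 -0.013 -0.017 -0.001  0.004  0.002]
[[0.6049 0.4119 0.04  ]
 [0.6094 0.2723 0.04  ]
 [0.5793 0.404  0.04  ]
 [0.6329 0.4064 0.04  ]
 [0.5804 0.3095 0.04  ]
 [0.6344 0.3121 0.04  ]]
```

send_rows(series=[{"wx": 0,"wy": 0,"wz": -0.028,"dx": 0.9,"dy": -0.8,"dz": -1,"fingers": 0},{"wx": 0,"wy": 0,"wz": 0,"dx": 0,"dy": 0,"dz": 0,"fingers": 0},{"wx": 0,"wy": 0,"wz": 0,"dx": 0,"dy": 0,"dz": -2,"fingers": 0},{"wx": 0,"wy": 0,"wz": 0,"dx": 0,"dy": 0,"dz": -1.5,"fingers": 0},{"wx": 0,"wy": 0,"wz": 0,"dx": 0,"dy": 0,"dz": -1,"fingers": 0},{"wx": 0,"wy": 0,"wz": 0,"dx": 0,"dy": 0,"dz": 0,"fingers": 0}])

```text
t: 2.43
tool_pos: [0.6143, 0.3421, 0.0274]
orientation: [-2.206, -2.233, -0.021]
force: [-0.2, -0.1, -0.3]
opening: 0.0929
```

send_rows(series=[{"wx": 0,"wy": 0,"wz": 0,"dx": -0.4,"dy": 0,"dz": -0.7,"fingers": 0},{"wx": 0,"wy": 0,"wz": 0,"dx": 0,"dy": 0,"dz": -0.4,"fingers": 0},{"wx": 0,"wy": 0,"wz": 0,"dx": 0,"dy": 0,"dz": 0,"fingers": 0}])

```text
t: 2.68
tool_pos: [0.6106, 0.342, 0.0163]
orientation: [-2.207, -2.232, -0.022]
force: [-0.0, 0.2, -0.3]
opening: 0.0932
```

```bash
cat > s.py <<'E'
from h import *
st=robot.read_state()
M=R.from_rotvec(st['orientation']).as_matrix();print(st['t'],st['tool_pos'].round(4),'jaw ang',np.degrees(np.arctan2(M[1,1],M[0,1])).round(2),'z',M[:,2].round(4),'dq',st['dq'].round(2),'f',st['force'].round(1),'open',round(st['opening'],4))
E
python3 s.py
```

```text
2.6833 [0.6106 0.342  0.0163] jaw ang 0.64 z [ 0.0081  0.0119 -0.9999] dq [ 0.   -0.    0.01  0.    0.01  0.  ] f [-0.   0.2 -0.3] open 0.0932
```

send_rows(series=[{"wx": -0.012,"wy": 0.008,"wz": 0,"dx": -0.4,"dy": 0,"dz": -0.8,"fingers": 0},{"wx": 0,"wy": 0,"wz": 0,"dx": 0,"dy": 0,"dz": 0,"fingers": 255},{"wx": 0,"wy": 0,"wz": 0,"dx": 0,"dy": 0,"dz": 0,"fingers": 255},{"wx": 0,"wy": 0,"wz": 0,"dx": 0,"dy": 0,"dz": 0,"fingers": 255},{"wx": 0,"wy": 0,"wz": 0,"dx": 0,"dy": 0,"dz": 0,"fingers": 255},{"wx": 0,"wy": 0,"wz": 0,"dx": 0,"dy": 0,"dz": 0,"fingers": 255},{"wx": 0,"wy": 0,"wz": 0,"dx": 0,"dy": 0,"dz": 0,"fingers": 255}], newtons=50)

```text
t: 3.27
tool_pos: [0.6067, 0.343, 0.0093]
orientation: [2.207, 2.234, 0.001]
force: [-0.4, 0.3, 0.3]
opening: 0.0576
```

```bash
python3 s.py
```

```text
3.2667 [0.6067 0.343  0.0093] jaw ang 0.7 z [ 1.1e-03 -5.0e-04 -1.0e+00] dq [ 0. -0. -0. -0.  0.  0.] f [-0.4  0.3  0.3] open 0.0576
```

send_rows(series=[{"wx": 0,"wy": 0,"wz": 0,"dx": 0,"dy": 0,"dz": 2,"fingers": 255},{"wx": 0,"wy": 0,"wz": 0,"dx": 0,"dy": 0,"dz": 4,"fingers": 255},{"wx": 0,"wy": 0,"wz": 0,"dx": 0,"dy": 0,"dz": 4,"fingers": 255},{"wx": 0,"wy": 0,"wz": 0,"dx": 0,"dy": 0,"dz": 4,"fingers": 255},{"wx": 0,"wy": 0,"wz": 0,"dx": 0,"dy": 0,"dz": 4,"fingers": 255},{"wx": 0,"wy": 0,"wz": 0,"dx": 0,"dy": 0,"dz": 4,"fingers": 255},{"wx": 0,"wy": 0,"wz": 0,"dx": 0,"dy": 0,"dz": 0,"fingers": 255}])

```text
t: 3.85
tool_pos: [0.5987, 0.3388, 0.2309]
orientation: [-2.206, -2.231, 0.021]
force: [1.8, 0.2, 0.5]
opening: 0.0556
```

```bash
python3 s.py
python3 - <<'E'
from h import *
st=robot.read_state();im=robot.read_camera("wrist")[:,:,::-1].copy();cv2.imwrite("pics/w4.png",im)
t=cv2.imread('pics/t2.png');s=cv2.imread('pics/scene0.png')
a=cv2.resize(t[165:255,285:350],None,fx=6,fy=6,interpolation=cv2.INTER_CUBIC)
b=cv2.resize(s[190:290,200:300],None,fx=4,fy=5.4,interpolation=cv2.INTER_CUBIC)
cv2.imwrite('pics/d.png',np.hstack([a,b[:540]]))
E
```

```text
3.85 [0.5987 0.3388 0.2309] jaw ang 0.67 z [-0.0124 -0.0068 -0.9999] dq [-0.    0.02  0.07  0.   -0.07 -0.  ] f [1.8 0.2 0.5] open 0.0556
```

View pics/d.png

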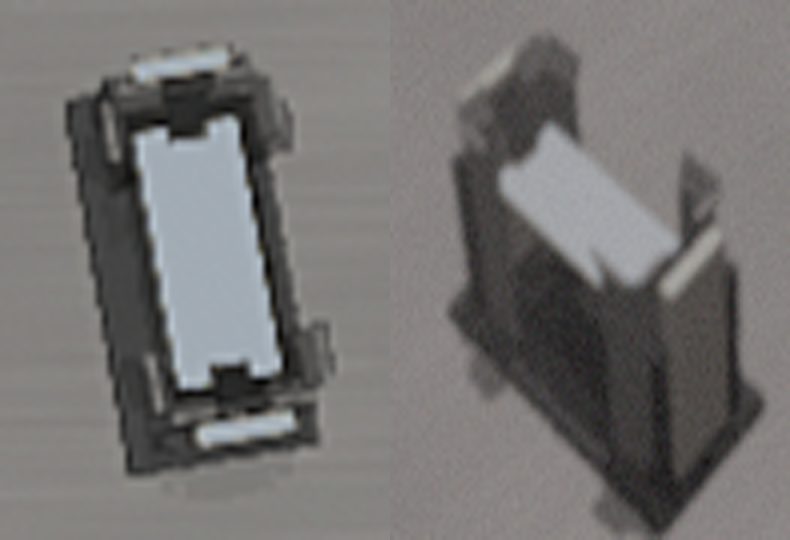

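View pics/w4.png

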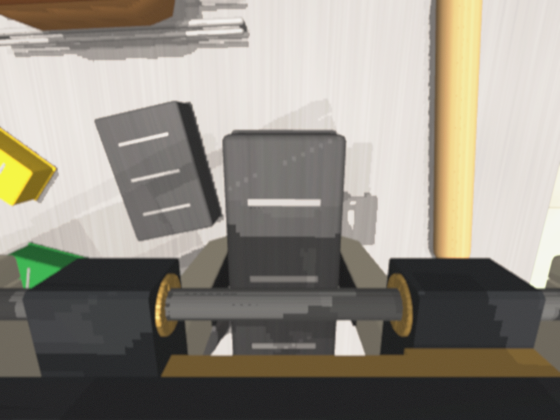

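tin_a is held level and square between the fingers. The top crop shows the white platform, the two white strips on the end columns and three visible corners of the base plate. I'll get the dispenser's pose from the platform mask at z = 0.118 and the plate corners at z = 0.012.

Run:
```python
from h import *
for f in ('t2','top0'):
    t=cv2.imread(f'pics/{f}.png')
    m=(t[...,0]>140).astype(np.uint8)*255;k=np.zeros_like(m);k[165:255,290:350]=m[165:255,290:350]
    for c in cv2.findContours(k,cv2.RETR_EXTERNAL,cv2.CHAIN_APPROX_NONE)[0]:
        if cv2.contourArea(c)<15: continue
        z=0.118 if cv2.contourArea(c)>300 else .16
        P=cast('top',c[:,0],z)[:,:2]*1000;r=cv2.minAreaRect(P.astype(np.float32));print(f,cv2.contourArea(c),z,np.round(r[0],1),np.round(r[1],1),round(r[2],1))
px=lambda a:[285+(a[0]-2.5)/6,165+(a[1]-2.5)/6]
B=cast('top',[px(a) for a in [(67,100),(132,475),(318,440)]],.012);print(B.round(4))
print('sides',np.linalg.norm(B[1]-B[0]),np.linalg.norm(B[2]-B[1]),'ctr',(B[0]+B[2])/2,'ang',np.degrees(np.arctan2(*(B[0]-B[1])[[1,0]])))
# scene: white platform
s=cv2.imread('pics/scene0.png');m=(s.min(2)>140).astype(np.uint8)*255;k=np.zeros_like(m);k[200:275,215:290]=m[200:275,215:290]
for c in cv2.findContours(k,cv2.RETR_EXTERNAL,cv2.CHAIN_APPROX_NONE)[0]:
    if cv2.contourArea(c)<15: continue
    P=cast('scene',c[:,0],.118)[:,:2]*1000;r=cv2.minAreaRect(P.astype(np.float32));print('scene',cv2.contourArea(c),cv2.minAreaRect(c)[0],np.round(r[0],1),np.round(r[1],1),round(r[2],1))
px=lambda a:[200+(a[0]-390)/4,190+a[1]/5.4]
B=cast('scene',[px(a) for a in [(447,305),(660,533),(765,405)]],.012);print(B.round(4));print('ctr',(B[0]+B[2])/2,np.linalg.norm(np.diff(B,axis=0),axis=1),'ang',np.degrees(np.arctan2(*(B[0]-B[1])[[1,0]])))
```

```text
t2 31.0 0.16 [ 433.6 -201.3] [ 8.9 47.2] 10.4
t2 643.0 0.118 [ 528.  -187.9] [137.8  54.3] 8.7
t2 30.5 0.16 [ 620.8 -172.5] [ 9.5 47.2] 9.5
top0 27.5 0.16 [ 433.8 -201.2] [ 8. 47.] 8.5
top0 634.5 0.118 [ 527.3 -188. ] [136.3  54. ] 8.8
top0 27.5 0.16 [ 621.1 -172.5] [ 9.1 47.2] 10.5
[[ 0.6276 -0.1187  0.012 ]
 [ 0.4118 -0.1516  0.012 ]
 [ 0.43   -0.2577  0.012 ]]
sides 0.2182362845284857 0.10763054850628043 ctr [ 0.52877344 -0.18822259  0.012     ] ang 8.67914668244977
scene 29.5 (275.3536682128906, 237.81707763671875) [ 593.9 -152.8] [ 8.3 48.3] 7.5
scene 570.0 (249.14767456054688, 229.00335693359375) [ 521.3 -187.5] [123.3  56.8] 9.2
[[ 0.4296 -0.2577  0.012 ]
 [ 0.6471 -0.2262  0.012 ]
 [ 0.6325 -0.1216  0.012 ]]
ctr [ 0.53102802 -0.18965546  0.012     ] [0.21975279 0.1055979 ] ang -171.75187934736195
```

send_rows(series=[{"wx": 0,"wy": 0,"wz": -0.06,"dx": -0.3,"dy": -2,"dz": 0,"fingers": 255},{"wx": 0,"wy": 0,"wz": -0.1,"dx": -0.5,"dy": -3.7,"dz": 0,"fingers": 255},{"wx": 0,"wy": 0,"wz": -0.1,"dx": -0.5,"dy": -3.7,"dz": 0,"fingers": 255},{"wx": 0,"wy": 0,"wz": -0.1,"dx": -0.5,"dy": -3.7,"dz": 0,"fingers": 255},{"wx": 0,"wy": 0,"wz": -0.1,"dx": -0.5,"dy": -3.7,"dz": 0,"fingers": 255},{"wx": 0,"wy": 0,"wz": -0.1,"dx": -0.5,"dy": -3.7,"dz": 0,"fingers": 255},{"wx": 0,"wy": 0,"wz": -0.1,"dx": -0.5,"dy": -3.7,"dz": 0,"fingers": 255},{"wx": 0,"wy": 0,"wz": -0.1,"dx": -0.5,"dy": -3.7,"dz": 0,"fingers": 255},{"wx": 0,"wy": 0,"wz": -0.1,"dx": -0.5,"dy": -3.7,"dz": 0,"fingers": 255},{"wx": 0,"wy": 0,"wz": -0.1,"dx": -0.5,"dy": -3.7,"dz": 0,"fingers": 255},{"wx": 0,"wy": 0,"wz": -0.1,"dx": -0.5,"dy": -3.7,"dz": 0,"fingers": 255},{"wx": 0,"wy": 0,"wz": -0.1,"dx": -0.5,"dy": -3.7,"dz": 0,"fingers": 255},{"wx": 0,"wy": 0,"wz": -0.1,"dx": -0.5,"dy": -3.7,"dz": 0,"fingers": 255},{"wx": 0,"wy": 0,"wz": -0.1,"dx": -0.5,"dy": -3.5,"dz": 0,"fingers": 255},{"wx": 0,"wy": 0,"wz": -0.05,"dx": 0,"dy": -1,"dz": 0,"fingers": 255},{"wx": 0,"wy": 0,"wz": 0,"dx": 0,"dy": 0,"dz": 0,"fingers": 255}])

```text
t: 5.23
tool_pos: [0.5076, -0.1895, 0.1971]
orientation: [-3.102, -0.164, 0.052]
force: [1.2, 0.6, -1.5]
opening: 0.0561
```

```bash
python3 s.py
python3 - <<'E'
from h import *
st=dict(tool_pos=np.array([.5987,.3388,.2309]),orientation=np.array([-2.206,-2.231,.021]))
print(cast('wrist',[[285,136.5],[285,131],[224,180],[344,180]],.2616,st).round(4), st['tool_pos'])
E
```

```text
5.2333 [ 0.5076 -0.1895  0.1971] jaw ang -83.97 z [-0.035   0.0329 -0.9988] dq [-0.04  0.01  0.03 -0.01 -0.01 -0.04] f [ 1.2  0.6 -1.5] open 0.0561
[[0.5989 0.4041 0.2616]
 [0.5989 0.4065 0.2616]
 [0.5714 0.3845 0.2616]
 [0.6259 0.3853 0.2616]] [0.5987 0.3388 0.2309]
```

send_rows(series=[{"wx": -0.016,"wy": -0.018,"wz": 0.022,"dx": 1.2,"dy": 0.1,"dz": 1,"fingers": 255},{"wx": -0.016,"wy": -0.018,"wz": 0.022,"dx": 1.0,"dy": 0,"dz": 0.5,"fingers": 255},{"wx": 0,"wy": 0,"wz": 0,"dx": 0,"dy": 0,"dz": 0,"fingers": 255},{"wx": 0,"wy": 0,"wz": 0,"dx": 0,"dy": 0,"dz": 0,"fingers": 255}])

```text
t: 5.57
tool_pos: [0.5307, -0.1854, 0.2098]
orientation: [-3.131, -0.253, 0.001]
force: [0.3, 0.4, -2.0]
opening: 0.0557
```

```bash
python3 s.py
python3 - <<'E'
from h import *
st=robot.read_state();im=robot.read_camera("wrist")[:,:,::-1].copy();cv2.imwrite("pics/w5.png",im)
t=robot.read_camera("scene")[:,:,::-1];cv2.imwrite("pics/s5.png",cv2.resize(t[130:300,150:350],None,fx=3.5,fy=3.5))
E
```

```text
5.5667 [ 0.5307 -0.1854  0.2098] jaw ang -80.77 z [-7.e-04  2.e-04 -1.e+00] dq [ 0.04 -0.   -0.01  0.   -0.01 -0.01] f [ 0.3  0.4 -2. ] open 0.0557
```

View pics/w5.png

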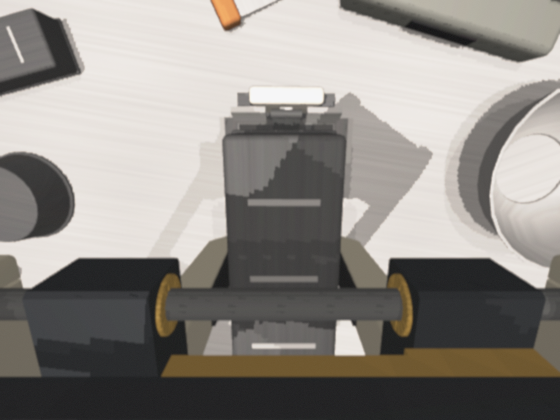

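View pics/s5.png

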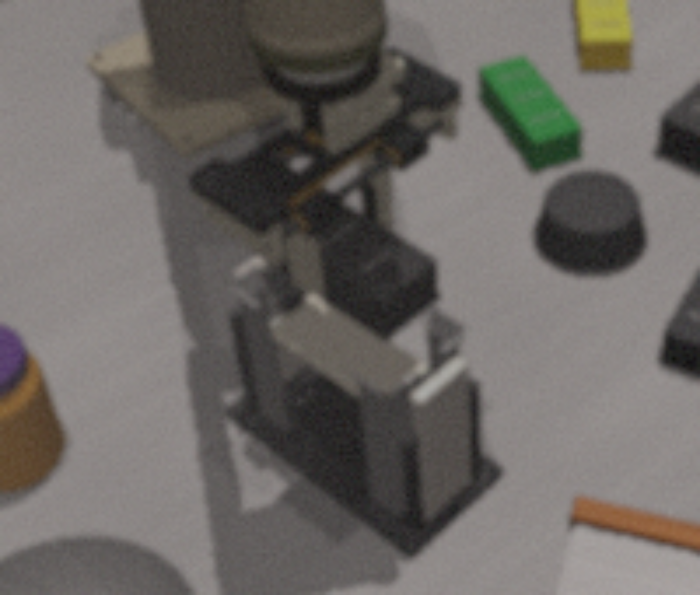

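```bash
python3 - <<'E'
from h import *
st=robot.read_state();print(st['tool_pos'])
im=cv2.imread('pics/w5.png');m=(im.min(2)>235).astype(np.uint8)*255;k=m*0;k[75:112,235:340]=m[75:112,235:340]
c=max(cv2.findContours(k,0,1)[0],key=cv2.contourArea);r=cv2.minAreaRect(c);print(r)
for z in (.15,.155,.16,.165,.17): print(z,cast('wrist',r[0],z,st).round(4),cast('top',[321.5,178],z)[0].round(4))
top=st['tool_pos'][2]+.0307
P=cast('wrist',[[285,136.5],[224,180],[344,180]],top,st);print('tin end',P.round(4),'ctr of sides',P[1:].mean(0).round(4))
u=np.array([np.cos(np.radians(8.6)),np.sin(np.radians(8.6))]);v=np.array([-u[1],u[0]])
c0=np.array([.529,-.1885])
print('end along',(P[0,:2]-c0)@u,'lat',(P[1:].mean(0)[:2]-c0)@v, 'tcp lat',(st['tool_pos'][:2]-c0)@v)
E
python3 s.py
```

```text
[ 0.53049611 -0.18547222  0.20979827]
((285.5, 94.0), (14.0, 71.0), 90.0)
0.15 [[ 0.621  -0.1721  0.15  ]] [ 0.6136 -0.1943  0.15  ]
0.155 [[ 0.6205 -0.1721  0.155 ]] [ 0.6128 -0.1939  0.155 ]
0.16 [[ 0.62   -0.1722  0.16  ]] [ 0.6119 -0.1934  0.16  ]
0.165 [[ 0.6195 -0.1722  0.165 ]] [ 0.6111 -0.1929  0.165 ]
0.17 [[ 0.6191 -0.1723  0.17  ]] [ 0.6102 -0.1924  0.17  ]
tin end [[ 0.5949 -0.1756  0.2405]
 [ 0.5714 -0.1513  0.2405]
 [ 0.5802 -0.2052  0.2405]] ctr of sides [ 0.5758 -0.1783  0.2405]
end along 0.0671033725494866 lat 0.0031310003992568555 tcp lat 0.0027700173303625585
5.6667 [ 0.5305 -0.1855  0.2098] jaw ang -80.82 z [-9.e-04  5.e-04 -1.e+00] dq [-0.01  0.    0.   -0.    0.    0.01] f [ 0.6  0.4 -1.1] open 0.0552
```

send_rows(series=[{"wx": 0,"wy": 0,"wz": -0.01,"dx": 0.23,"dy": -0.17,"dz": 0,"fingers": 255},{"wx": 0,"wy": 0,"wz": 0,"dx": 0,"dy": 0,"dz": -0.8,"fingers": 255},{"wx": 0,"wy": 0,"wz": 0,"dx": 0,"dy": 0,"dz": -0.8,"fingers": 255},{"wx": 0,"wy": 0,"wz": 0,"dx": 0,"dy": 0,"dz": -0.8,"fingers": 255},{"wx": 0,"wy": 0,"wz": 0,"dx": 0,"dy": 0,"dz": -0.5,"fingers": 255},{"wx": 0,"wy": 0,"wz": 0,"dx": 0,"dy": 0,"dz": 0,"fingers": 255},{"wx": 0,"wy": 0,"wz": 0,"dx": 0,"dy": 0,"dz": 0,"fingers": 255}])

```text
t: 6.25
tool_pos: [0.5323, -0.1849, 0.176]
orientation: [-3.13, -0.24, 0.005]
force: [-0.3, -0.1, -1.9]
opening: 0.0558
```

```bash
cat >> s.py <<'E'
import sys
a=np.radians(8.6);u=np.array([np.cos(a),np.sin(a)]);v=np.array([-u[1],u[0]]);c=np.array([.528,-.1875])
d=st['tool_pos'][:2]-c;print('rel dispenser along %.4f lat %.4f'%(d@u,d@v))
E
python3 s.py
```

```text
6.25 [ 0.5323 -0.1849  0.176 ] jaw ang -81.25 z [-0.0036  0.0018 -1.    ] dq [-0.    0.01  0.02  0.   -0.01 -0.  ] f [-0.3 -0.1 -1.9] open 0.0558
rel dispenser along 0.0046 lat 0.0019
```

send_rows(series=[{"wx": -0.002,"wy": -0.004,"wz": 0,"dx": -0.07,"dy": -0.2,"dz": 0,"fingers": 255},{"wx": 0,"wy": 0,"wz": 0,"dx": 0,"dy": -0.05,"dz": -0.5,"fingers": 255},{"wx": 0,"wy": 0,"wz": 0,"dx": 0,"dy": 0,"dz": -0.5,"fingers": 255},{"wx": 0,"wy": 0,"wz": 0,"dx": 0,"dy": 0,"dz": -0.5,"fingers": 255},{"wx": 0,"wy": 0,"wz": 0,"dx": 0,"dy": 0,"dz": -0.3,"fingers": 255},{"wx": 0,"wy": 0,"wz": 0,"dx": 0,"dy": 0,"dz": 0,"fingers": 255}])

```text
t: 6.75
tool_pos: [0.5315, -0.1883, 0.1565]
orientation: [3.132, 0.238, 0.002]
force: [-0.3, 0.2, -3.3]
opening: 0.0557
```

```bash
python3 s.py
python3 - <<'E'
from h import *
im=robot.read_camera("wrist")[:,:,::-1].copy();cv2.imwrite("pics/w6.png",im)
t=robot.read_camera("scene")[:,:,::-1];cv2.imwrite("pics/s6.png",cv2.resize(t[170:290,190:330],None,fx=5,fy=5,interpolation=cv2.INTER_CUBIC))
E
```

```text
6.75 [ 0.5315 -0.1883  0.1565] jaw ang -81.29 z [ 1.5e-03 -9.0e-04 -1.0e+00] dq [ 0.  0.  0. -0.  0. -0.] f [-0.3  0.2 -3.3] open 0.0557
rel dispenser along 0.0033 lat -0.0013
```

View pics/w6.png

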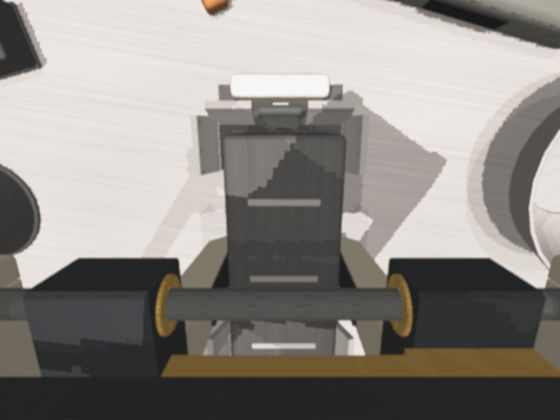

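View pics/s6.png

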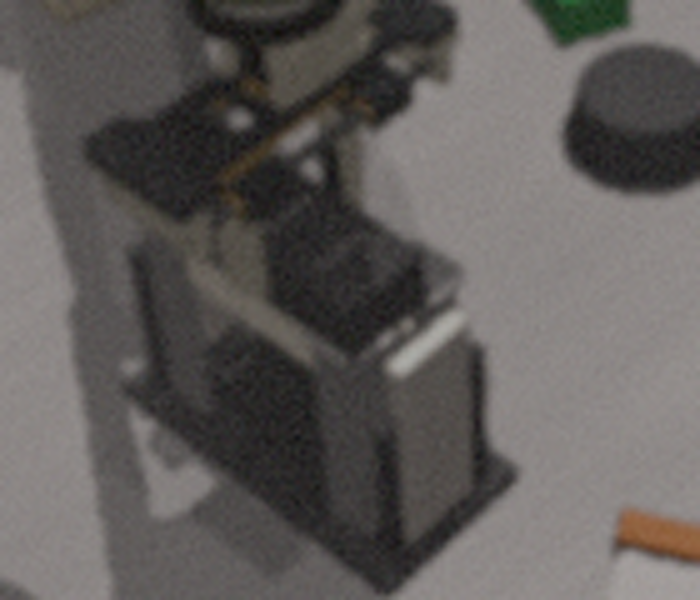

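The tin is entering between the corner angles about 1–2 mm off-centre laterally, with no contact yet. I'll trim that and start pressing.

send_rows(series=[{"wx": 0.001,"wy": 0.001,"wz": 0,"dx": -0.02,"dy": 0.13,"dz": 0,"fingers": 255},{"wx": 0,"wy": 0,"wz": 0,"dx": 0,"dy": 0,"dz": -0.5,"fingers": 255},{"wx": 0,"wy": 0,"wz": 0,"dx": 0,"dy": 0,"dz": -0.5,"fingers": 255},{"wx": 0,"wy": 0,"wz": 0,"dx": 0,"dy": 0,"dz": -0.5,"fingers": 255},{"wx": 0,"wy": 0,"wz": 0,"dx": 0,"dy": 0,"dz": -0.5,"fingers": 255},{"wx": 0,"wy": 0,"wz": 0,"dx": 0,"dy": 0,"dz": -0.5,"fingers": 255},{"wx": 0,"wy": 0,"wz": 0,"dx": 0,"dy": 0,"dz": 0,"fingers": 255}], newtons=60)

```text
t: 7.43
tool_pos: [0.5321, -0.187, 0.1305]
orientation: [3.132, 0.239, 0.004]
force: [-0.4, 0.2, -2.0]
opening: 0.0558
```

```bash
python3 s.py
```

```text
7.4333 [ 0.5321 -0.187   0.1305] jaw ang -81.27 z [ 2.5e-03 -8.0e-04 -1.0e+00] dq [ 0.   -0.   -0.    0.    0.01  0.  ] f [-0.4  0.2 -2. ] open 0.0558
rel dispenser along 0.0041 lat -0.0001
```

send_rows(series=[{"wx": 0.001,"wy": 0.003,"wz": 0,"dx": -0.05,"dy": 0,"dz": -0.5,"fingers": 255},{"wx": 0,"wy": 0,"wz": 0,"dx": 0,"dy": 0,"dz": -0.5,"fingers": 255},{"wx": 0,"wy": 0,"wz": 0,"dx": 0,"dy": 0,"dz": -0.5,"fingers": 255},{"wx": 0,"wy": 0,"wz": 0,"dx": 0,"dy": 0,"dz": -0.5,"fingers": 255},{"wx": 0,"wy": 0,"wz": 0,"dx": 0,"dy": 0,"dz": 0,"fingers": 255}])

```text
t: 7.85
tool_pos: [0.5327, -0.1874, 0.1112]
orientation: [3.131, 0.239, 0.003]
force: [-1.4, 1.3, 4.4]
opening: 0.0556
```

```bash
python3 s.py
```

```text
7.85 [ 0.5327 -0.1874  0.1112] jaw ang -81.26 z [ 1.7e-03 -9.0e-04 -1.0e+00] dq [ 0.   -0.01 -0.01 -0.    0.02 -0.  ] f [-1.4  1.3  4.4] open 0.0556
rel dispenser along 0.0046 lat -0.0006
```

send_rows(series=[{"wx": 0,"wy": 0.002,"wz": 0,"dx": -0.03,"dy": 0,"dz": -0.5,"fingers": 255},{"wx": 0,"wy": 0,"wz": 0,"dx": 0,"dy": 0,"dz": -0.5,"fingers": 255},{"wx": 0,"wy": 0,"wz": 0,"dx": 0,"dy": 0,"dz": -0.5,"fingers": 255},{"wx": 0,"wy": 0,"wz": 0,"dx": 0,"dy": 0,"dz": -0.5,"fingers": 255},{"wx": 0,"wy": 0,"wz": 0,"dx": 0,"dy": 0,"dz": -0.5,"fingers": 255},{"wx": 0,"wy": 0,"wz": 0,"dx": 0,"dy": 0,"dz": -0.5,"fingers": 255},{"wx": 0,"wy": 0,"wz": 0,"dx": 0,"dy": 0,"dz": 0,"fingers": 255}])

```text
t: 8.43
tool_pos: [0.5332, -0.1877, 0.084]
orientation: [3.131, 0.239, 0.002]
force: [-2.4, 1.6, 6.9]
opening: 0.0554
```

```bash
python3 s.py
python3 - <<'E'
from h import *
im=robot.read_camera("wrist")[:,:,::-1].copy();cv2.imwrite("pics/w7.png",im)
E
```

```text
8.4333 [ 0.5332 -0.1877  0.084 ] jaw ang -81.26 z [ 0.0012 -0.0018 -1.    ] dq [-0.   -0.01 -0.01 -0.    0.03  0.  ] f [-2.4  1.6  6.9] open 0.0554
rel dispenser along 0.0051 lat -0.0010
```

View pics/w7.png

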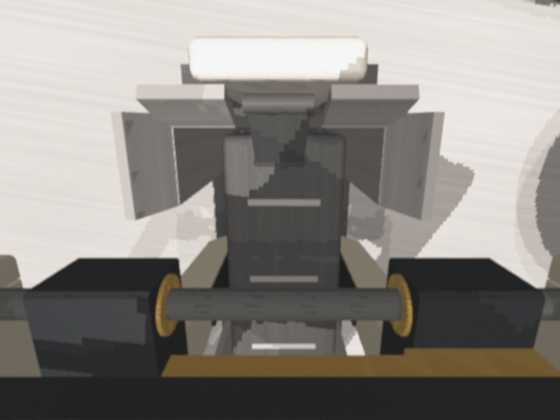

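send_rows(series=[{"wx": 0.001,"wy": 0.001,"wz": 0,"dx": -0.05,"dy": 0.05,"dz": -0.5,"fingers": 255},{"wx": 0,"wy": 0,"wz": 0,"dx": 0,"dy": 0,"dz": -0.5,"fingers": 255},{"wx": 0,"wy": 0,"wz": 0,"dx": 0,"dy": 0,"dz": 0,"fingers": 255},{"wx": 0,"wy": 0,"wz": 0,"dx": 0,"dy": 0,"dz": 0,"fingers": 255}])

```text
t: 8.82
tool_pos: [0.5335, -0.1879, 0.0772]
orientation: [3.13, 0.239, 0.002]
force: [-3.0, 1.8, 7.3]
opening: 0.0558
```

```bash
python3 s.py
```

```text
8.8167 [ 0.5335 -0.1879  0.0772] jaw ang -81.26 z [ 0.0017 -0.0019 -1.    ] dq [ 0. -0. -0.  0.  0.  0.] f [-3.   1.8  7.3] open 0.0558
rel dispenser along 0.0053 lat -0.0012
```

send_rows(series=[{"wx": 0,"wy": 0,"wz": 0,"dx": -0.2,"dy": 0,"dz": -0.2,"fingers": 255},{"wx": 0,"wy": 0,"wz": 0,"dx": 0,"dy": 0,"dz": 0,"fingers": 255},{"wx": 0,"wy": 0,"wz": 0,"dx": 0,"dy": 0,"dz": 0,"fingers": 0},{"wx": 0,"wy": 0,"wz": 0,"dx": 0,"dy": 0,"dz": 0,"fingers": 0},{"wx": 0,"wy": 0,"wz": 0,"dx": 0,"dy": 0,"dz": 0,"fingers": 0},{"wx": 0,"wy": 0,"wz": 0,"dx": 0,"dy": 0,"dz": 0,"fingers": 0},{"wx": 0,"wy": 0,"wz": 0,"dx": 0,"dy": 0,"dz": 0,"fingers": 0}])

```text
t: 9.4
tool_pos: [0.5343, -0.189, 0.0786]
orientation: [3.128, 0.239, 0.012]
force: [-0.7, 0.4, 0.2]
opening: 0.0846
```

```bash
python3 s.py
python3 - <<'E'
from h import *
im=robot.read_camera("wrist")[:,:,::-1].copy();cv2.imwrite("pics/w8.png",im)
E
```

```text
9.4 [ 0.5343 -0.189   0.0786] jaw ang -81.27 z [ 0.0079 -0.0042 -1.    ] dq [-0.  0.  0. -0. -0.  0.] f [-0.7  0.4  0.2] open 0.0846
rel dispenser along 0.0060 lat -0.0025
```

View pics/w8.png

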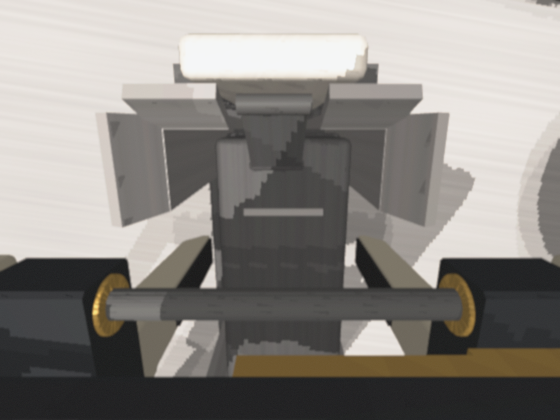

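send_rows(series=[{"wx": 0.004,"wy": 0.008,"wz": 0,"dx": -0.2,"dy": 0.1,"dz": 0.8,"fingers": 0},{"wx": 0,"wy": 0,"wz": 0,"dx": 0,"dy": 0,"dz": 1.5,"fingers": 0},{"wx": 0,"wy": 0,"wz": 0,"dx": 0,"dy": 0,"dz": 2,"fingers": 0},{"wx": 0,"wy": 0,"wz": 0,"dx": 0,"dy": 0,"dz": 2,"fingers": 0},{"wx": 0,"wy": 0,"wz": 0,"dx": 0,"dy": 0,"dz": 2,"fingers": 0},{"wx": 0,"wy": 0,"wz": 0,"dx": 0,"dy": 0,"dz": 2.5,"fingers": 0},{"wx": 0,"wy": 0,"wz": 0,"dx": 0,"dy": 0,"dz": 3,"fingers": 0},{"wx": 0,"wy": 0,"wz": 0,"dx": 0,"dy": 0,"dz": 2,"fingers": 0}])

```text
t: 10.12
tool_pos: [0.5246, -0.1842, 0.2374]
orientation: [-3.122, -0.239, 0.028]
force: [0.7, 0.0, 0.6]
opening: 0.0925
```

```bash
python3 s.py
python3 - <<'E'
from h import *
im=robot.read_camera("wrist")[:,:,::-1].copy();cv2.imwrite("pics/w9.png",im)
E
```

```text
10.1167 [ 0.5246 -0.1842  0.2374] jaw ang -81.27 z [-0.0184  0.0088 -0.9998] dq [ 0.   -0.1  -0.33 -0.    0.45  0.  ] f [0.7 0.  0.6] open 0.0925
rel dispenser along -0.0028 lat 0.0037
```

View pics/w9.png

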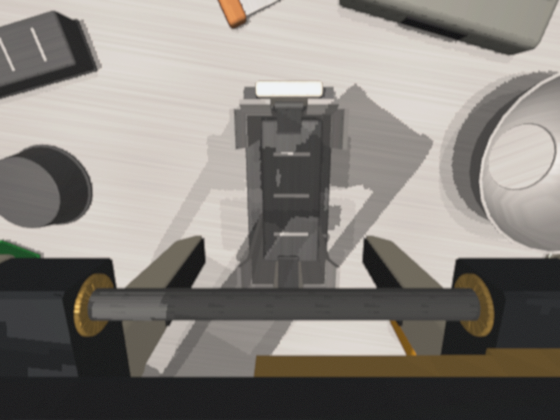

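tin_a sits down in the well with both catch noses over its ends, at (290,130) and (288,260). Next is tin_b.

send_rows(series=[{"wx": 0,"wy": 0,"wz": 0.12,"dx": 0.6,"dy": 2.1,"dz": 0,"fingers": 0},{"wx": 0,"wy": 0,"wz": 0.12,"dx": 0.6,"dy": 2.1,"dz": 0,"fingers": 0},{"wx": 0,"wy": 0,"wz": 0.12,"dx": 0.6,"dy": 2.1,"dz": 0,"fingers": 0},{"wx": 0,"wy": 0,"wz": 0.12,"dx": 0.6,"dy": 2.1,"dz": 0,"fingers": 0},{"wx": 0,"wy": 0,"wz": 0.12,"dx": 0.6,"dy": 2.1,"dz": 0,"fingers": 0},{"wx": 0,"wy": 0,"wz": 0.12,"dx": 0.6,"dy": 2.1,"dz": 0,"fingers": 0},{"wx": 0,"wy": 0,"wz": 0.12,"dx": 0.6,"dy": 2.1,"dz": 0,"fingers": 0},{"wx": 0,"wy": 0,"wz": 0.12,"dx": 0.6,"dy": 2.1,"dz": 0,"fingers": 0},{"wx": 0,"wy": 0,"wz": 0.12,"dx": 0.6,"dy": 2.1,"dz": 0,"fingers": 0},{"wx": 0,"wy": 0,"wz": 0.12,"dx": 0.6,"dy": 2.1,"dz": 0,"fingers": 0},{"wx": 0,"wy": 0,"wz": 0.12,"dx": 0.6,"dy": 2.1,"dz": 0,"fingers": 0},{"wx": 0,"wy": 0,"wz": 0.12,"dx": 0.6,"dy": 2.1,"dz": 0,"fingers": 0},{"wx": 0,"wy": 0,"wz": 0.12,"dx": 0.6,"dy": 2.1,"dz": 0,"fingers": 0},{"wx": 0,"wy": 0,"wz": 0.12,"dx": 0.6,"dy": 2.1,"dz": 0,"fingers": 0},{"wx": 0,"wy": 0,"wz": 0.1,"dx": 0.3,"dy": 1,"dz": 0,"fingers": 0},{"wx": 0,"wy": 0,"wz": 0,"dx": 0,"dy": 0,"dz": 0,"fingers": 0}])

```text
t: 11.5
tool_pos: [0.6137, 0.133, 0.2513]
orientation: [1.687, 2.648, -0.013]
force: [0.4, 0.5, -0.3]
opening: 0.0932
```

```bash
python3 s.py
```

```text
11.5 [0.6137 0.133  0.2513] jaw ang 25.0 z [-0.0034 -0.008  -1.    ] dq [ 0.01  0.   -0.   -0.01  0.01  0.11] f [ 0.4  0.5 -0.3] open 0.0932
rel dispenser along 0.1327 lat 0.3041
```

send_rows(series=[{"wx": 0.008,"wy": -0.003,"wz": -0.03,"dx": 0.2,"dy": 0.3,"dz": -1.5,"fingers": 0},{"wx": 0,"wy": 0,"wz": 0,"dx": 0,"dy": 0,"dz": -3,"fingers": 0},{"wx": 0,"wy": 0,"wz": 0,"dx": 0,"dy": 0,"dz": -3,"fingers": 0},{"wx": 0,"wy": 0,"wz": 0,"dx": 0,"dy": 0,"dz": -2,"fingers": 0},{"wx": 0,"wy": 0,"wz": 0,"dx": 0,"dy": 0,"dz": -1,"fingers": 0},{"wx": 0,"wy": 0,"wz": 0,"dx": 0,"dy": 0,"dz": 0,"fingers": 0},{"wx": 0,"wy": 0,"wz": 0,"dx": 0,"dy": 0,"dz": 0,"fingers": 0}])

```text
t: 12.08
tool_pos: [0.6151, 0.1335, 0.1462]
orientation: [1.756, 2.603, 0.001]
force: [-0.1, -0.6, 0.1]
opening: 0.0927
```

```bash
python3 s.py
python3 - <<'E'
from h import *
st=robot.read_state()
im=robot.read_camera("wrist")[:,:,::-1].copy();cv2.imwrite("pics/w10.png",im);np.save('w10.npy',np.r_[st['tool_pos'],st['orientation']])
E
```

```text
12.0833 [0.6151 0.1335 0.1462] jaw ang 21.98 z [ 1.7e-03 -4.0e-04 -1.0e+00] dq [-0.01  0.    0.01 -0.    0.    0.02] f [-0.1 -0.6  0.1] open 0.0927
rel dispenser along 0.1342 lat 0.3044
```

View pics/w10.png

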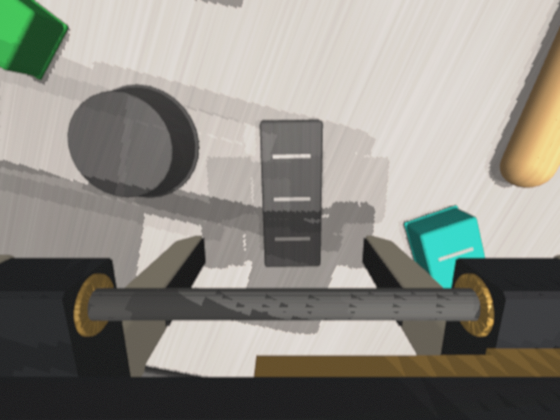

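Run:
```python
from h import *
a=np.load('w10.npy');st=dict(tool_pos=a[:3],orientation=a[3:]);im=cv2.imread('pics/w10.png').max(2).astype(int)
def edge(l,thr=140): return l
for r in (140,165,190): print(r,im[r,254:270],im[r,314:328])
print(im[112:128,290],im[258:274,292])
P=cast('wrist',[[291,120.5],[292.5,266],[260.5,150],[322,150],[264,240],[321.5,240]],.04,st);print(P.round(4))
print('ends',np.linalg.norm(P[0]-P[1]),P[:2].mean(0),np.degrees(np.arctan2(*(P[0]-P[1])[[1,0]])))
for i in (2,3): print(np.degrees(np.arctan2(*(P[i]-P[i+2])[[1,0]])))
print(np.linalg.norm(P[2]-P[3]),(P[2]+P[3])/2,(P[4]+P[5])/2, P[2:].mean(0))
```

```text
140 [218 215 211 210 208 189 135 106 116 126 128 129 130 130 130 129] [117 114 115 112 113 112 105  96 129 180 198 200 198 196]
165 [188 186 185 184 183 181 163 118  92  97 102 104 104 106 106 104] [106 104 103 102 103 100  92  97 135 176 195 200 203 205]
190 [190 186 184 183 185 188 179 148 107  92 100 107 109 111 110 111] [103 101 100 100  99  93  89 121 169 190 197 201 201 201]
[215 209 201 198 198 198 188 157 114  93  98 108 111 114 113 113] [ 65  68  72  75  78  78  77  83 106 134 150 155 156 156 156 156]
[[0.5922 0.2057 0.04  ]
 [0.6462 0.0786 0.04  ]
 [0.5767 0.1722 0.04  ]
 [0.6274 0.1927 0.04  ]
 [0.6103 0.0936 0.04  ]
 [0.6616 0.1143 0.04  ]]
ends 0.1381177872527293 [0.61917678 0.1421604  0.04      ] 112.99297765099394
113.15350250013388
113.5656631298582
0.05475738247995258 [0.60203754 0.18244459 0.04      ] [0.63593611 0.103958   0.04      ] [0.61898683 0.14320129 0.04      ]
```

send_rows(series=[{"wx": 0,"wy": 0,"wz": 0.023,"dx": 0.4,"dy": 0.8,"dz": 0,"fingers": 0},{"wx": 0,"wy": 0,"wz": 0,"dx": 0,"dy": 0,"dz": -2,"fingers": 0},{"wx": 0,"wy": 0,"wz": 0,"dx": 0,"dy": 0,"dz": -2.5,"fingers": 0},{"wx": 0,"wy": 0,"wz": 0,"dx": 0,"dy": 0,"dz": -2.5,"fingers": 0},{"wx": 0,"wy": 0,"wz": 0,"dx": 0,"dy": 0,"dz": -2,"fingers": 0},{"wx": 0,"wy": 0,"wz": 0,"dx": 0,"dy": 0,"dz": -1,"fingers": 0},{"wx": 0,"wy": 0,"wz": 0,"dx": 0,"dy": 0,"dz": 0,"fingers": 0},{"wx": 0,"wy": 0,"wz": 0,"dx": 0,"dy": 0,"dz": 0,"fingers": 0}])

```text
t: 12.8
tool_pos: [0.6314, 0.1461, 0.0602]
orientation: [1.709, 2.611, 0.029]
force: [-0.0, -0.1, 0.4]
opening: 0.0926
```

```bash
python3 s.py
```

```text
12.8 [0.6314 0.1461 0.0602] jaw ang 23.6 z [ 0.0274  0.0043 -0.9996] dq [ 0.    0.01 -0.01  0.    0.   -0.  ] f [-0.  -0.1  0.4] open 0.0926
rel dispenser along 0.1521 lat 0.3144
```

send_rows(series=[{"wx": -0.004,"wy": 0.027,"wz": -0.005,"dx": -1.1,"dy": -0.4,"dz": 0,"fingers": 0},{"wx": 0,"wy": 0,"wz": 0,"dx": 0,"dy": 0,"dz": 0,"fingers": 0},{"wx": 0,"wy": 0,"wz": 0,"dx": 0,"dy": 0,"dz": -1,"fingers": 0},{"wx": 0,"wy": 0,"wz": 0,"dx": 0,"dy": 0,"dz": -1,"fingers": 0},{"wx": 0,"wy": 0,"wz": 0,"dx": 0,"dy": 0,"dz": -1,"fingers": 0},{"wx": 0,"wy": 0,"wz": 0,"dx": 0,"dy": 0,"dz": -0.7,"fingers": 0},{"wx": 0,"wy": 0,"wz": 0,"dx": 0,"dy": 0,"dz": 0,"fingers": 0}])

```text
t: 13.38
tool_pos: [0.6271, 0.1439, 0.0286]
orientation: [1.719, 2.616, 0.016]
force: [-1.3, 0.1, -0.6]
opening: 0.093
```

```bash
python3 s.py
```

```text
13.3833 [0.6271 0.1439 0.0286] jaw ang 23.38 z [ 0.0148  0.0026 -0.9999] dq [-0.  0.  0. -0.  0. -0.] f [-1.3  0.1 -0.6] open 0.093
rel dispenser along 0.1475 lat 0.3128
```

send_rows(series=[{"wx": -0.003,"wy": 0.015,"wz": 0,"dx": -0.8,"dy": -0.2,"dz": 0,"fingers": 0},{"wx": 0,"wy": 0,"wz": 0,"dx": 0,"dy": 0,"dz": -0.7,"fingers": 0},{"wx": 0,"wy": 0,"wz": 0,"dx": 0,"dy": 0,"dz": -0.7,"fingers": 0},{"wx": 0,"wy": 0,"wz": 0,"dx": 0,"dy": 0,"dz": -0.4,"fingers": 0},{"wx": 0,"wy": 0,"wz": 0,"dx": 0,"dy": 0,"dz": 0,"fingers": 0}])

```text
t: 13.8
tool_pos: [0.6172, 0.1416, 0.0074]
orientation: [-1.723, -2.623, 0.005]
force: [-0.5, -0.2, 0.2]
opening: 0.0934
```

```bash
python3 s.py
```

```text
13.8 [0.6172 0.1416 0.0074] jaw ang 23.39 z [-0.0039 -0.001  -1.    ] dq [0. 0. 0. 0. 0. 0.] f [-0.5 -0.2  0.2] open 0.0934
rel dispenser along 0.1374 lat 0.3120
```

send_rows(series=[{"wx": 0.001,"wy": -0.004,"wz": 0,"dx": 0.15,"dy": 0.05,"dz": 0.15,"fingers": 0},{"wx": 0,"wy": 0,"wz": 0,"dx": 0,"dy": 0,"dz": 0,"fingers": 255},{"wx": 0,"wy": 0,"wz": 0,"dx": 0,"dy": 0,"dz": 0,"fingers": 255},{"wx": 0,"wy": 0,"wz": 0,"dx": 0,"dy": 0,"dz": 0,"fingers": 255},{"wx": 0,"wy": 0,"wz": 0,"dx": 0,"dy": 0,"dz": 0,"fingers": 255},{"wx": 0,"wy": 0,"wz": 0,"dx": 0,"dy": 0,"dz": 0,"fingers": 255},{"wx": 0,"wy": 0,"wz": 0,"dx": 0,"dy": 0,"dz": 0,"fingers": 255},{"wx": 0,"wy": 0,"wz": 0,"dx": 0,"dy": 0,"dz": 0,"fingers": 255},{"wx": 0,"wy": 0,"wz": 0,"dx": 0,"dy": 0,"dz": 0,"fingers": 255}], newtons=60)

```text
t: 14.55
tool_pos: [0.6199, 0.1423, 0.01]
orientation: [1.724, 2.624, 0.003]
force: [0.9, -0.3, -1.3]
opening: 0.0552
```

```bash
python3 s.py
```

```text
14.55 [0.6199 0.1423 0.01  ] jaw ang 23.39 z [ 2.4e-03  4.0e-04 -1.0e+00] dq [ 0.  0.  0.  0. -0. -0.] f [ 0.9 -0.3 -1.3] open 0.0552
rel dispenser along 0.1401 lat 0.3123
```

send_rows(series=[{"wx": 0,"wy": 0,"wz": 0,"dx": 0,"dy": 0,"dz": 2,"fingers": 255},{"wx": 0,"wy": 0,"wz": 0,"dx": 0,"dy": 0,"dz": 4,"fingers": 255},{"wx": 0,"wy": 0,"wz": 0,"dx": 0,"dy": 0,"dz": 4,"fingers": 255},{"wx": 0,"wy": 0,"wz": 0,"dx": 0,"dy": 0,"dz": 4,"fingers": 255},{"wx": 0,"wy": 0,"wz": 0,"dx": 0,"dy": 0,"dz": 4,"fingers": 255},{"wx": 0,"wy": 0,"wz": 0,"dx": 0,"dy": 0,"dz": 4,"fingers": 255},{"wx": 0,"wy": 0,"wz": 0,"dx": 0,"dy": 0,"dz": 1,"fingers": 255},{"wx": 0,"wy": 0,"wz": 0,"dx": 0,"dy": 0,"dz": 0,"fingers": 255}])

```text
t: 15.22
tool_pos: [0.6089, 0.1406, 0.2404]
orientation: [-1.718, -2.615, 0.017]
force: [-0.3, 0.7, -3.4]
opening: 0.0561
```

```bash
python3 s.py
```

```text
15.2167 [0.6089 0.1406 0.2404] jaw ang 23.39 z [-0.0162 -0.0023 -0.9999] dq [ 0.   -0.03 -0.03 -0.    0.    0.  ] f [-0.3  0.7 -3.4] open 0.0561
rel dispenser along 0.1291 lat 0.3123
```

send_rows(series=[{"wx": 0.002,"wy": -0.016,"wz": -0.06,"dx": -0.3,"dy": -1,"dz": 0.3,"fingers": 255},{"wx": 0,"wy": 0,"wz": -0.114,"dx": -0.45,"dy": -2.1,"dz": 0.1,"fingers": 255},{"wx": 0,"wy": 0,"wz": -0.114,"dx": -0.45,"dy": -2.1,"dz": 0.1,"fingers": 255},{"wx": 0,"wy": 0,"wz": -0.114,"dx": -0.45,"dy": -2.1,"dz": 0.1,"fingers": 255},{"wx": 0,"wy": 0,"wz": -0.114,"dx": -0.45,"dy": -2.1,"dz": 0.1,"fingers": 255},{"wx": 0,"wy": 0,"wz": -0.114,"dx": -0.45,"dy": -2.1,"dz": 0.1,"fingers": 255},{"wx": 0,"wy": 0,"wz": -0.114,"dx": -0.45,"dy": -2.1,"dz": 0.1,"fingers": 255},{"wx": 0,"wy": 0,"wz": -0.114,"dx": -0.45,"dy": -2.1,"dz": 0.1,"fingers": 255},{"wx": 0,"wy": 0,"wz": -0.114,"dx": -0.45,"dy": -2.1,"dz": 0.1,"fingers": 255},{"wx": 0,"wy": 0,"wz": -0.114,"dx": -0.45,"dy": -2.1,"dz": 0.1,"fingers": 255},{"wx": 0,"wy": 0,"wz": -0.114,"dx": -0.45,"dy": -2.1,"dz": 0.1,"fingers": 255},{"wx": 0,"wy": 0,"wz": -0.114,"dx": -0.45,"dy": -2.1,"dz": 0.1,"fingers": 255},{"wx": 0,"wy": 0,"wz": -0.114,"dx": -0.45,"dy": -2.1,"dz": 0.1,"fingers": 255},{"wx": 0,"wy": 0,"wz": -0.114,"dx": -0.45,"dy": -2.1,"dz": 0.1,"fingers": 255},{"wx": 0,"wy": 0,"wz": -0.114,"dx": -0.45,"dy": -2.1,"dz": 0.1,"fingers": 255},{"wx": 0,"wy": 0,"wz": -0.114,"dx": -0.45,"dy": -2.1,"dz": 0.1,"fingers": 255},{"wx": 0,"wy": 0,"wz": -0.04,"dx": 0,"dy": -0.4,"dz": 0,"fingers": 255},{"wx": 0,"wy": 0,"wz": 0,"dx": 0,"dy": 0,"dz": 0,"fingers": 255},{"wx": 0,"wy": 0,"wz": 0,"dx": 0,"dy": 0,"dz": 0,"fingers": 255}])

```text
t: 16.8
tool_pos: [0.515, -0.1979, 0.2076]
orientation: [-3.095, -0.124, 0.052]
force: [-1.2, -0.1, -3.1]
opening: 0.0554
```

```bash
python3 s.py
```

```text
16.8 [ 0.515  -0.1979  0.2076] jaw ang -85.46 z [-0.0351  0.042  -0.9985] dq [-0.01  0.02  0.03  0.   -0.01  0.01] f [-1.2 -0.1 -3.1] open 0.0554
rel dispenser along -0.0144 lat -0.0083
```

send_rows(series=[{"wx": -0.021,"wy": -0.018,"wz": 0.032,"dx": 0.8,"dy": 0.4,"dz": 0.3,"fingers": 255},{"wx": -0.02,"wy": -0.017,"wz": 0.03,"dx": 0.75,"dy": 0.4,"dz": 0.3,"fingers": 255},{"wx": 0,"wy": 0,"wz": 0,"dx": 0,"dy": 0,"dz": 0,"fingers": 255},{"wx": 0,"wy": 0,"wz": 0,"dx": 0,"dy": 0,"dz": 0,"fingers": 255}])

```text
t: 17.13
tool_pos: [0.5312, -0.1858, 0.2102]
orientation: [3.131, 0.246, -0.004]
force: [-0.6, -0.3, -2.8]
opening: 0.0557
```

```bash
python3 s.py;  python3 - <<'E'
from h import *
st=robot.read_state()
im=robot.read_camera("wrist")[:,:,::-1].copy();cv2.imwrite("pics/w11.png",im)
m=(im.min(2)>235).astype(np.uint8)*255;k=m*0;k[70:115,225:345]=m[70:115,225:345]
c=max(cv2.findContours(k,0,1)[0],key=cv2.contourArea);r=cv2.minAreaRect(c);print(r,cast('wrist',r[0],.16,st).round(4))
g=im.max(2).astype(int);print(g[122:142,260],g[180,215:235],g[180,335:352])
E
```

```text
17.1333 [ 0.5312 -0.1858  0.2102] jaw ang -81.03 z [-0.0025 -0.0016 -1.    ] dq [ 0.04 -0.01  0.    0.   -0.02 -0.02] f [-0.6 -0.3 -2.8] open 0.0557
rel dispenser along 0.0034 lat 0.0012
((284.5, 95.0), (14.0, 71.0), 90.0) [[ 0.62   -0.1724  0.16  ]]
[111  95  81  71  69  68  67  66  75  89 100 108 115 120 125 127 127 127
 127 127] [218 218 217 218 218 217 219 218 206 162 117 104 110 119 123 125 125 125
 125 127] [ 73  75  75  76  76  74  72  67  70  96 129 142 144 144 149 162 168]
```

View pics/w11.png

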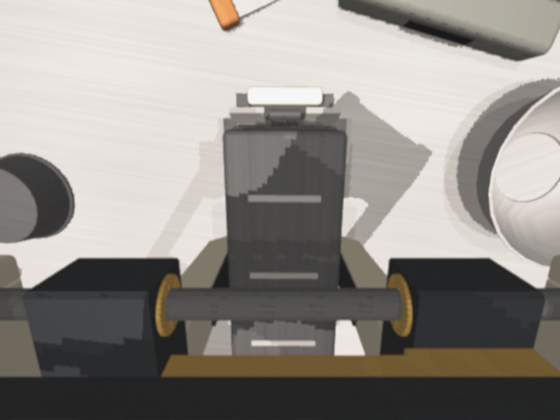

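tin_b is held like tin_a, with the column strip at (284,95) again giving the same world point as before. Lowering it in stages.

send_rows(series=[{"wx": 0.002,"wy": -0.003,"wz": -0.005,"dx": -0.15,"dy": -0.17,"dz": -0.3,"fingers": 255},{"wx": 0,"wy": 0,"wz": 0,"dx": 0,"dy": 0,"dz": -0.6,"fingers": 255},{"wx": 0,"wy": 0,"wz": 0,"dx": 0,"dy": 0,"dz": -0.6,"fingers": 255},{"wx": 0,"wy": 0,"wz": 0,"dx": 0,"dy": 0,"dz": -0.6,"fingers": 255},{"wx": 0,"wy": 0,"wz": 0,"dx": 0,"dy": 0,"dz": -0.6,"fingers": 255},{"wx": 0,"wy": 0,"wz": 0,"dx": 0,"dy": 0,"dz": -0.4,"fingers": 255},{"wx": 0,"wy": 0,"wz": 0,"dx": 0,"dy": 0,"dz": 0,"fingers": 255},{"wx": 0,"wy": 0,"wz": 0,"dx": 0,"dy": 0,"dz": 0,"fingers": 255}])

```text
t: 17.85
tool_pos: [0.5293, -0.1867, 0.1755]
orientation: [-3.131, -0.239, -0.001]
force: [0.1, 0.0, -2.1]
opening: 0.0554
```

```bash
python3 s.py
```

```text
17.85 [ 0.5293 -0.1867  0.1755] jaw ang -81.27 z [ 4.0e-04  1.3e-03 -1.0e+00] dq [-0.    0.01  0.01  0.   -0.01 -0.  ] f [ 0.1  0.  -2.1] open 0.0554
rel dispenser along 0.0014 lat 0.0006
```

send_rows(series=[{"wx": -0.001,"wy": 0,"wz": 0,"dx": 0.05,"dy": -0.05,"dz": -0.5,"fingers": 255},{"wx": 0,"wy": 0,"wz": 0,"dx": 0,"dy": 0,"dz": -0.5,"fingers": 255},{"wx": 0,"wy": 0,"wz": 0,"dx": 0,"dy": 0,"dz": -0.5,"fingers": 255},{"wx": 0,"wy": 0,"wz": 0,"dx": 0,"dy": 0,"dz": -0.5,"fingers": 255},{"wx": 0,"wy": 0,"wz": 0,"dx": 0,"dy": 0,"dz": 0,"fingers": 255}])

```text
t: 18.27
tool_pos: [0.5301, -0.1877, 0.1539]
orientation: [3.132, 0.238, 0.002]
force: [-0.7, 0.2, -3.8]
opening: 0.056
```

```bash
python3 s.py
python3 - <<'E'
from h import *
im=robot.read_camera("wrist")[:,:,::-1].copy();cv2.imwrite("pics/w12.png",im)
E
```

```text
18.2667 [ 0.5301 -0.1877  0.1539] jaw ang -81.29 z [ 1.1e-03 -2.0e-04 -1.0e+00] dq [-0.   -0.   -0.   -0.    0.01  0.  ] f [-0.7  0.2 -3.8] open 0.056
rel dispenser along 0.0021 lat -0.0005
```

View pics/w12.png

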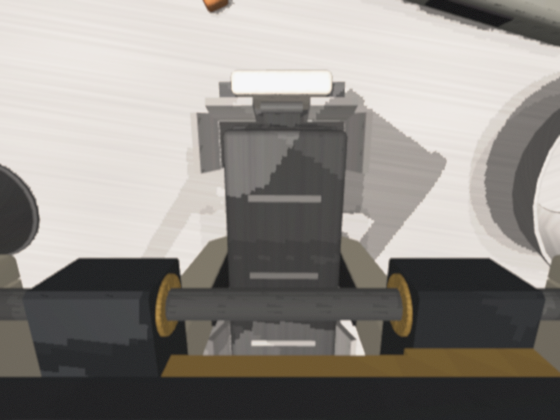

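send_rows(series=[{"wx": 0,"wy": 0.001,"wz": 0,"dx": -0.02,"dy": 0.03,"dz": -0.5,"fingers": 255},{"wx": 0,"wy": 0,"wz": 0,"dx": 0,"dy": 0,"dz": -0.5,"fingers": 255},{"wx": 0,"wy": 0,"wz": 0,"dx": 0,"dy": 0,"dz": -0.5,"fingers": 255},{"wx": 0,"wy": 0,"wz": 0,"dx": 0,"dy": 0,"dz": -0.5,"fingers": 255},{"wx": 0,"wy": 0,"wz": 0,"dx": 0,"dy": 0,"dz": -0.5,"fingers": 255},{"wx": 0,"wy": 0,"wz": 0,"dx": 0,"dy": 0,"dz": -0.5,"fingers": 255},{"wx": 0,"wy": 0,"wz": 0,"dx": 0,"dy": 0,"dz": 0,"fingers": 255}])

```text
t: 18.9
tool_pos: [0.531, -0.1902, 0.13]
orientation: [3.126, 0.237, 0.007]
force: [1.3, 0.9, 3.4]
opening: 0.0555
```

```bash
python3 s.py
```

```text
18.9 [ 0.531  -0.1902  0.13  ] jaw ang -81.32 z [ 0.0047 -0.0064 -1.    ] dq [ 0.   -0.02 -0.02 -0.    0.02  0.  ] f [1.3 0.9 3.4] open 0.0555
rel dispenser along 0.0025 lat -0.0032
```

send_rows(series=[{"wx": 0.006,"wy": 0.005,"wz": 0,"dx": -0.05,"dy": 0.25,"dz": -0.4,"fingers": 255},{"wx": 0,"wy": 0,"wz": 0,"dx": 0,"dy": 0,"dz": -0.5,"fingers": 255},{"wx": 0,"wy": 0,"wz": 0,"dx": 0,"dy": 0.02,"dz": -0.5,"fingers": 255},{"wx": 0,"wy": 0,"wz": 0,"dx": 0,"dy": 0.02,"dz": -0.5,"fingers": 255},{"wx": 0,"wy": 0,"wz": 0,"dx": 0,"dy": 0,"dz": 0,"fingers": 255}])

```text
t: 19.32
tool_pos: [0.5317, -0.1887, 0.1124]
orientation: [3.129, 0.238, 0.003]
force: [-1.2, -1.5, 4.3]
opening: 0.0557
```

```bash
python3 s.py
```

```text
19.3167 [ 0.5317 -0.1887  0.1124] jaw ang -81.31 z [ 0.0024 -0.0033 -1.    ] dq [ 0.   -0.   -0.01  0.    0.01  0.  ] f [-1.2 -1.5  4.3] open 0.0557
rel dispenser along 0.0035 lat -0.0017
```

send_rows(series=[{"wx": 0.003,"wy": 0.003,"wz": 0,"dx": -0.1,"dy": 0.1,"dz": -0.5,"fingers": 255},{"wx": 0,"wy": 0,"wz": 0,"dx": 0,"dy": 0,"dz": -0.5,"fingers": 255},{"wx": 0,"wy": 0,"wz": 0,"dx": -0.02,"dy": 0.02,"dz": -0.5,"fingers": 255},{"wx": 0,"wy": 0,"wz": 0,"dx": 0,"dy": 0,"dz": -0.5,"fingers": 255},{"wx": 0,"wy": 0,"wz": 0,"dx": -0.02,"dy": 0.02,"dz": -0.5,"fingers": 255},{"wx": 0,"wy": 0,"wz": 0,"dx": 0,"dy": 0,"dz": -0.5,"fingers": 255},{"wx": 0,"wy": 0,"wz": 0,"dx": 0,"dy": 0,"dz": -0.3,"fingers": 255},{"wx": 0,"wy": 0,"wz": 0,"dx": 0,"dy": 0,"dz": 0,"fingers": 255}])

```text
t: 19.98
tool_pos: [0.5319, -0.1884, 0.0803]
orientation: [3.129, 0.239, 0.003]
force: [-2.6, -0.7, 6.7]
opening: 0.0555
```

```bash
python3 s.py
python3 - <<'E'
from h import *
im=robot.read_camera("wrist")[:,:,::-1].copy();cv2.imwrite("pics/w13.png",im)
E
```

```text
19.9833 [ 0.5319 -0.1884  0.0803] jaw ang -81.28 z [ 0.0023 -0.003  -1.    ] dq [ 0.   -0.   -0.   -0.    0.01  0.  ] f [-2.6 -0.7  6.7] open 0.0555
rel dispenser along 0.0038 lat -0.0015
```

View pics/w13.png

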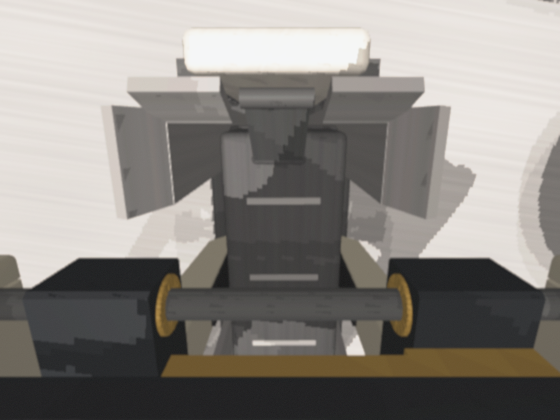

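send_rows(series=[{"wx": 0.003,"wy": 0.002,"wz": 0,"dx": -0.1,"dy": 0.1,"dz": -0.4,"fingers": 255},{"wx": 0,"wy": 0,"wz": 0,"dx": 0,"dy": 0,"dz": -0.3,"fingers": 255},{"wx": 0,"wy": 0,"wz": 0,"dx": 0,"dy": 0,"dz": -0.1,"fingers": 255},{"wx": 0,"wy": 0,"wz": 0,"dx": 0,"dy": 0,"dz": 0,"fingers": 255},{"wx": 0,"wy": 0,"wz": 0,"dx": 0,"dy": 0,"dz": 0,"fingers": 255}])

```text
t: 20.45
tool_pos: [0.5321, -0.1883, 0.0743]
orientation: [3.13, 0.239, 0.003]
force: [-3.4, -0.2, 6.7]
opening: 0.0557
```

```bash
python3 s.py
```

```text
20.45 [ 0.5321 -0.1883  0.0743] jaw ang -81.25 z [ 0.0022 -0.0018 -1.    ] dq [-0. -0. -0. -0.  0.  0.] f [-3.4 -0.2  6.7] open 0.0557
rel dispenser along 0.0040 lat -0.0014
```

Its top is now at about 104 mm, well below the catches. Releasing.

send_rows(series=[{"wx": 0,"wy": 0,"wz": 0,"dx": 0,"dy": 0,"dz": 0,"fingers": 0},{"wx": 0,"wy": 0,"wz": 0,"dx": 0,"dy": 0,"dz": 0,"fingers": 0},{"wx": 0,"wy": 0,"wz": 0,"dx": 0,"dy": 0,"dz": 0,"fingers": 0},{"wx": 0,"wy": 0,"wz": 0,"dx": 0,"dy": 0,"dz": 0,"fingers": 0},{"wx": 0,"wy": 0,"wz": 0,"dx": 0,"dy": 0,"dz": 0,"fingers": 0},{"wx": 0,"wy": 0,"wz": 0,"dx": 0,"dy": 0,"dz": 0,"fingers": 0}])

```text
t: 20.95
tool_pos: [0.5326, -0.1871, 0.0727]
orientation: [3.132, 0.24, 0.005]
force: [0.3, 0.0, 0.6]
opening: 0.0905
```

```bash
python3 s.py
python3 - <<'E'
from h import *
im=robot.read_camera("wrist")[:,:,::-1].copy();cv2.imwrite("pics/w14.png",im)
E
```

```text
20.95 [ 0.5326 -0.1871  0.0727] jaw ang -81.25 z [ 3.2e-03  1.0e-04 -1.0e+00] dq [ 0.  0.  0.  0. -0.  0.] f [0.3 0.  0.6] open 0.0905
rel dispenser along 0.0046 lat -0.0003
```

View pics/w14.png

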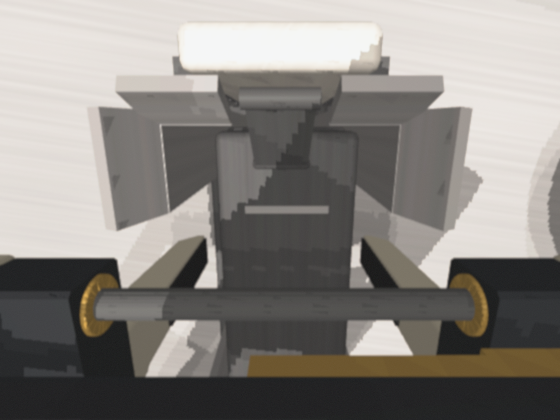

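send_rows(series=[{"wx": 0,"wy": 0.003,"wz": 0,"dx": -0.2,"dy": 0,"dz": 0.8,"fingers": 0},{"wx": 0,"wy": 0,"wz": 0,"dx": 0,"dy": 0,"dz": 1.5,"fingers": 0},{"wx": 0,"wy": 0,"wz": 0,"dx": 0,"dy": 0,"dz": 2,"fingers": 0},{"wx": 0,"wy": 0,"wz": 0,"dx": 0,"dy": 0,"dz": 2,"fingers": 0},{"wx": 0,"wy": 0,"wz": 0,"dx": 0,"dy": 0,"dz": 2,"fingers": 0},{"wx": 0,"wy": 0,"wz": 0,"dx": 0,"dy": 0,"dz": 2.5,"fingers": 0},{"wx": 0,"wy": 0,"wz": 0,"dx": 0,"dy": 0,"dz": 3,"fingers": 0},{"wx": 0,"wy": 0,"wz": 0,"dx": 0,"dy": 0,"dz": 2,"fingers": 0},{"wx": 0,"wy": 0,"wz": 0,"dx": 0,"dy": 0,"dz": 0,"fingers": 0},{"wx": 0,"wy": 0,"wz": 0,"dx": 0,"dy": 0,"dz": 0,"fingers": 0}])

```text
t: 21.83
tool_pos: [0.5263, -0.1856, 0.2407]
orientation: [-3.131, -0.239, 0.006]
force: [0.0, 0.1, 0.4]
opening: 0.0928
```

```bash
python3 s.py
python3 - <<'E'
from h import *
im=robot.read_camera("wrist")[:,:,::-1].copy();cv2.imwrite("pics/w15.png",im)
t=robot.read_camera("scene")[:,:,::-1];cv2.imwrite("pics/s15.png",cv2.resize(t[100:310,120:420],None,fx=2.6,fy=2.6,interpolation=cv2.INTER_CUBIC))
t=robot.read_camera("top")[:,:,::-1];cv2.imwrite("pics/t15.png",t)
E
```

```text
21.8333 [ 0.5263 -0.1856  0.2407] jaw ang -81.27 z [-0.0036  0.0013 -1.    ] dq [-0.   -0.03 -0.04 -0.    0.02 -0.  ] f [0.  0.1 0.4] open 0.0928
rel dispenser along -0.0014 lat 0.0022
```

View pics/w15.png

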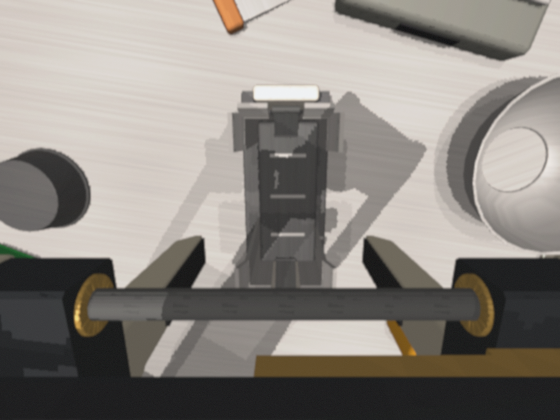

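View pics/s15.png

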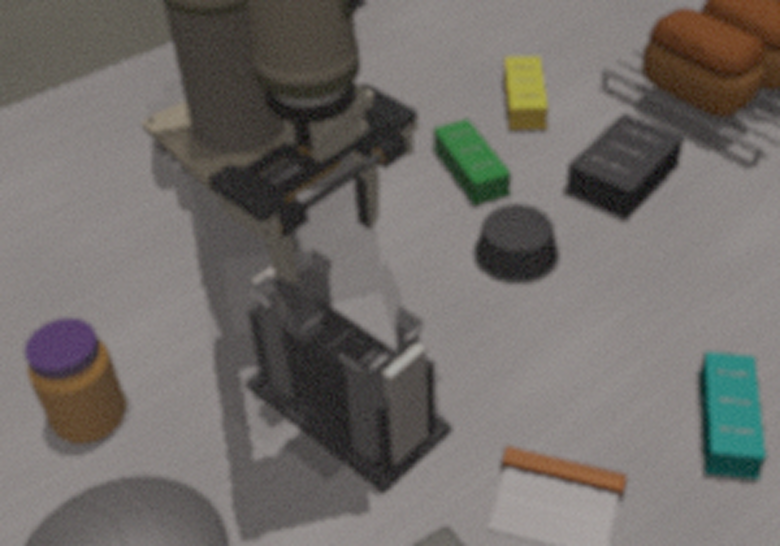

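View pics/t15.png

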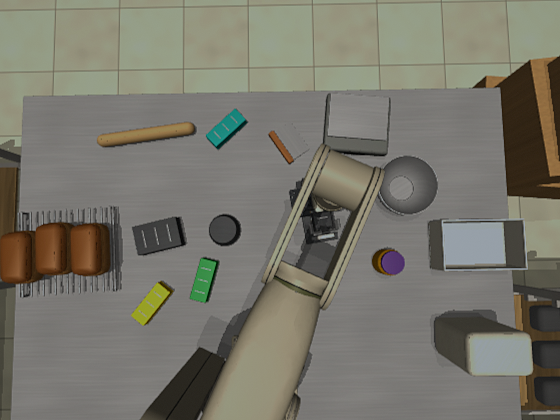

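The wrist view shows tin_b's top below both catch noses, at (286,125) and (285,260). In the top and scene views both tins are gone from the bench and the bystanders and look-alikes haven't moved. Nothing is touching the gripper, so I'm handing in.

Run:
```python
from plant import robot
print(robot.close_job())
```

```text
the job is handed in; nothing more can be done
None
```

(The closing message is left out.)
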